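# Leave the dip cups soaking in the enamel pot

### The arm

A 7-joint arm with a two-finger parallel gripper is mounted at the origin on the work surface. World frame = base frame: x ahead of the robot, y to its left, z up, the work surface at z = 0. Lengths are in mm, angles in rad, forces in N, time in s.
With the tool pointing down it reaches from about 425 to 975 mm from the base axis. Payload 16.7 kg.
Tool frame: the origin (TCP) lies on the centre line of the jaws, within the pads' length; the fingertips stand 8 mm ahead of it and the grasp point (between the pads) lies 11 mm behind it (manip.tips_ahead is the distance from the TCP to the fingertips, in mm); z points along the fingers, y is the direction in which the jaws open and shut (so a half turn about z gives the same grasp; the last joint's range is limited). The gripper opens to 85 mm and grips with 20 to 120 N. Pads are 22 mm wide; open, the fingers measure 114 mm over their backs; the gripper's body (76 mm by 85 mm) begins 54 mm behind the grasp point. The pads swing forward as they close: fully open they stand 13 mm farther back than shut.
Start: joints at [1.129, 0.426, 0.074, 1.606, -0.034, 1.111, -0.067], TCP at [194.797, -646.242, 201.902] pointing down, gripper open.
Joint ranges: [-2.85, 2.85], [-0.5, 2.14], [-1.23, 1.37], [0.21, 2.46], [-1.02, 4.16], [0.16, 2.05], [-2.73, 2.73]. Speed limits (rad/s): [1.89, 1.89, 2.39, 2.39, 3.01, 3.01, 3.01].

### API

Orientations are given as [roll, pitch, yaw] about the fixed x, y, z axes, in that order (R = Rz(yaw) Ry(pitch) Rx(roll)).
In Python, from bench import manip, eyes gives the robot as it stands.
- The arm moves only by the tool jog_arm, never from a script. Its argument "plan" is a list of rows, each an object with "claw": the finger opening in mm, from 0 to 85.4; "travel": the shift along the world's x, y, z in mm, a list of three; "spin": the turn about the world's z in rad. In form: [{"claw": claw, "travel": [x, y, z], "spin": spin}, ...]. A call has exactly 5 rows; each row is the pose to reach, as a shift and turn from the pose commanded when the call began; what a row does not reach only later rows make up. A row lasts 1/10 s, in which the tool goes at most 50 mm and 8.59 degrees, less where a joint would pass 70% of its speed; a pose out of reach is approached as far as the arm can. A call with a gripper value outside its range is refused whole. The fingers move at their own pace and stop on an object; "newtons" is the grip in N (left out, the last holds). Time passes only in rows, so rows that repeat a pose let the fingers close, or fill a call up. It gives the time, the measured TCP pose, the force and the opening at its end, in the units of the state.
- manip.state(): the state, without advancing time (a new reading comes with each control period).
- eyes.read_camera(name): name is "side" or "top" or "wrist"; returns the picture (480x640x3 uint8, red, green, blue); there is no depth.
- eyes.get_calibration(name): a dict with "K" (3x3 intrinsics, pixels), "cam_to_world" (4x4, takes a point from camera to world coordinates); the wrist camera has in their place "tool_from_camera" (4x4, takes a point from camera to tool coordinates, whose origin is the TCP and whose axes are the flange's). Camera axes: x right, y up, looking along -z (the intrinsics and any distortion apply to the point x, -y, -z); pixel columns grow to the right and rows downward; lengths in mm; the calibration is good to about 2 mm. The wrist camera is an equidistant fisheye: a pixel r from the principal point sees the ray r / f radians off the axis. A picture is of the moment at which its call begins: read the wrist's pose just before it. get_calibration takes no time and is no camera call.
- manip.job_done(): hands the job in, once; it reports no verdict.
The state is a dict: "clock": time; "q": joint angles; "joint_velocities": joint speeds; "joint_torque": joint torques, N m; "ee_pos": TCP position; "tcp_rot": TCP orientation; "contact_force": force on the tool from outside, world axes, zero at the start; "torque": the same for the moment, N m; "grip_width": finger opening in mm.
Only numpy, scipy, OpenCV 4.12 (cv2) and the standard library are available. Lean on these libraries where they do the work, as an engineer would, in place of code of your own. Each camera call takes 0.05 s, during which the arm holds its last target.

### The job

Leave all the dirty dip cups to soak in the enamel pot with a dose of soap: take off its lid, put every dip cup inside, and clear the whisk from under the soap dispenser's spout into the utensil tray. With the whisk out of the way, slide the open pot in under the spout, press the dispenser head right down to its stop and let it rise, then draw the pot back out clear of the spout and put its lid on so that it sits flush. Pump no soap anywhere but into the open pot, keep the pot level on the tiles, and do not shift or knock over the tagine, the saucers, the jar, the mill or the oil bottle.

Things in the scene. Friction and masses are not known exactly. Their poses are not given: they have to be found in the camera images.
- pot: Low white enamel pot, navy rim, 170 mm across outside, 65 high, wall and floor 4 thick, 0.65 kg, loose, on the robot's left. Origin: centre of its underside, z up. Two flat navy ear handles along its own +y and -y, 83 to 111 mm from its axis, each 50 wide (along pot x), 10 thick, 45 to 55 above the underside; grip an ear from above across its width and slide the pot on the tiles.
- pot_ear_a (a point): Middle of the pot's ear handle on its own +y side: 97 mm from the pot's axis, 50 above its underside.
- pot_ear_b (a point): Middle of the pot's ear handle on its own -y side: 97 mm from the pot's axis, 50 above its underside.
- lid: White enamel lid, navy edge, 174 mm across, 0.28 kg, at first on the pot. Origin: centre of the underside of its locating rim (154 mm across, 6 deep; the pot's mouth is 162). Edge above that 4 thick. Black knob 32 across, 21 to 43 above the origin. Seated, its origin is 59 above the pot's. On the tiles it stands on the locating rim. With lid on, the pot is 102 high: too tall for the spout.
- lid_knob (a point): Middle of the lid's black knob, 32 above the lid's origin: the place to grip, from above.
- whisk: Flat steel whisk, 210 mm long, 110 g, lying flat on the tiles, its head under the spout and its handle out to the robot's right. Origin: underside of the handle, near the centre of mass. Own x runs from the handle (from -100 to +5 mm; 18 wide, 14 high) to the wire head (+15 to +108 mm, 56 wide, about 8 high).
- tray: Wooden utensil tray fixed on the tiles to the robot's right, outside 280 mm (own x) by 100 mm (own y), walls 6 thick and 24 high, floor 6 thick. Origin: centre of its underside. The whisk belongs in it, lying flat along it, either way round.
- dispenser: Steel soap dispenser screwed to the ledge: flange 50 mm across, column 34 mm across and 62 high. Origin: centre of the flange's underside. The spout points along its own -x.
- pump (a joint): Stroke of the dispenser's sprung pump head, m: 0 = up, 0.018 = pressed down to its stop. It needs about 2 N to start and 6.5 N at the stop, and rises by itself when let go. The head carries the spout and moves straight down with it.
- pump_top (a point): Centre of the flat top (24 mm across; head 34 mm across) of the pump head, 121 mm above the tiles when up; press here.
- spout_tip (a point): Outlet of the spout, where soap comes out: 98 mm from the dispenser's axis along its own -x, 92 above the tiles when up, 74 when pressed. The spout is a 12 mm tube, its underside about 100 above the tiles nearer the head.
- cup1: Dip cup, teal glaze with a cream rim, straight-sided and open on top: 42 mm across, 34 high, wall 3, 60 g. Origin: centre of its underside, own z towards its mouth. Between two and four cups are present; all present ones go into the pot, side by side, in any places.
- cup2: Dip cup, teal glaze with a cream rim, straight-sided and open on top: 42 mm across, 34 high, wall 3, 60 g. Origin: centre of its underside, own z towards its mouth. Between two and four cups are present; all present ones go into the pot, side by side, in any places.
- cup3: Dip cup, teal glaze with a cream rim, straight-sided and open on top: 42 mm across, 34 high, wall 3, 60 g. Origin: centre of its underside, own z towards its mouth. Between two and four cups are present; all present ones go into the pot, side by side, in any places.
- cup4: Dip cup, teal glaze with a cream rim, straight-sided and open on top: 42 mm across, 34 high, wall 3, 60 g. Origin: centre of its underside, own z towards its mouth. Between two and four cups are present; all present ones go into the pot, side by side, in any places.
- tagine: Painted red tagine with cone top, 210 mm across, 208 high; origin: centre of its underside. Leave alone.
- jar: Amber glass spice jar, 48 mm across, 85 high; origin: centre of its underside. Leave alone.
- mill: Dark wooden pepper mill, 52 mm across, 134 high; origin: centre of its underside. Leave alone.
- oil: Green glass oil bottle, 60 mm across, 200 high; origin: centre of its underside. Leave alone.
- rack: Wooden saucer rack fixed on the ledge, 170 mm (own x) by 94 by 105 high; origin: centre of its underside.
- saucer1: Ceramic saucer, 140 mm across, standing upright in the rack; origin: the lowest point of its edge. Leave alone.
- saucer2: Ceramic saucer, 140 mm across, standing upright in the rack; origin: the lowest point of its edge. Leave alone.
- saucer3: Ceramic saucer, 140 mm across, standing upright in the rack; origin: the lowest point of its edge. Leave alone.
- saucer4: Ceramic saucer, 140 mm across, standing upright in the rack; origin: the lowest point of its edge. Leave alone.

How it is judged:
By the outcome, as a careful person would: the job done as asked, in the order asked, and still so for the second after the job is handed in, with the robot touching nothing.
Of cup1, cup2, cup3, cup4 only 2 to 4 are there at a start; the rules pass over those that are not, and their reading is None.
At some moment in a run one of cup1, cup2, cup3, cup4, whisk may be knocked a few centimetres aside while the robot is not near it.
Once in a run the grip may slacken for a moment while it holds something.
It also fails if it takes over 210 s, if anything falls off the work surface, if the arm or the gripper's body presses on something with over 40 N, if the wrist force passes 120 N, or if a joint passes its speed limit or range.

## Working session

There is one attempt and no reset: what is moved stays moved. The work goes in short steps, Python scripts to look and compute and a tool call to move; the robot and the scene stay as the last step left them, time stands still between calls to the robot, and variables do not carry over. Pictures are saved under pics/ and viewed, and the job is handed in when it is done.

Besides the shell and the picture viewer there is one more tool, called after ">>>" as name([rows], argument=value, ...), one row to a line, values as JSON. jog_arm: Moves the arm, as the interface text tells. Its arguments: {"type":"object","properties":{"plan":{"type":"array","items":{"type":"object","properties":{"claw":{"type":"number"},"travel":{"type":"array","items":{"type":"number"}},"spin":{"type":"number"}}}},"newtons":{"type":"number"}},"required":["plan"]}

```bash
ls; mkdir -p pics; cat > h.py <<'E'
import numpy as np, cv2
from bench import manip, eyes
def shot(name,fn):
    im=eyes.read_camera(name); cv2.imwrite(f'pics/{fn}.png',im[:,:,::-1]); return im
def pix2w(name,u,v,z):
    c=eyes.get_calibration(name);K=np.array(c['K']);T=np.array(c['cam_to_world'])
    d=np.array([(u-K[0,2])/K[0,0],-(v-K[1,2])/K[1,1],-1.]);d=T[:3,:3]@d;o=T[:3,3]
    return o+d*(z-o[2])/d[2]
def w2pix(name,p):
    c=eyes.get_calibration(name);K=np.array(c['K']);T=np.array(c['cam_to_world'])
    q=T[:3,:3].T@(np.array(p,float)-T[:3,3])
    return K[0,2]+K[0,0]*q[0]/-q[2],K[1,2]+K[1,1]*(-q[1])/-q[2]
def st():
    s=manip.state();print({k:np.round(v,3).tolist() for k,v in s.items() if k in('clock','ee_pos','tcp_rot','contact_force','grip_width','q')})
    return s
E
python3 - <<'E'
from h import *
st()
for n in('top','side','wrist'):
    shot(n,n+'0'); print(n,eyes.get_calibration(n))
E
```

```text
pics
{'clock': 0.0, 'q': [1.129, 0.427, 0.074, 1.607, -0.034, 1.111, -0.067], 'ee_pos': [194.673, -645.859, 201.201], 'tcp_rot': [-3.14, 0.0, 0.293], 'contact_force': [-0.419, 0.504, -0.418], 'grip_width': 85.385}
top {'K': array([[435.62593468,   0.        , 322.37761909],
       [  0.        , 435.62593468, 233.44765049],
       [  0.        ,   0.        ,   1.        ]]), 'cam_to_world': array([[-1.98084820e-02,  9.86953570e-01, -1.59781960e-01,
         4.55472301e+02],
       [-9.99794244e-01, -2.02521587e-02, -1.14865307e-03,
        -7.96563153e+00],
       [-4.36959686e-03,  1.59726331e-01,  9.87151663e-01,
         1.01321769e+03],
       [ 0.00000000e+00,  0.00000000e+00,  0.00000000e+00,
         1.00000000e+00]])}
side {'K': array([[458.61671766,   0.        , 315.34388673],
       [  0.        , 458.61671766, 242.19660096],
       [  0.        ,   0.        ,   1.        ]]), 'cam_to_world': array([[-8.54583336e-01,  4.12621424e-01, -3.15326628e-01,
         2.68661716e+02],
       [-5.18980553e-01, -6.56808374e-01,  5.47048394e-01,
         5.94092354e+02],
       [ 1.86147172e-02,  6.31146829e-01,  7.75439986e-01,
         9.18714959e+02],
       [ 0.00000000e+00,  0.00000000e+00,  0.00000000e+00,
         1.00000000e+00]])}
wrist {'K': array([[371.64829954,   0.        , 320.74407662],
       [  0.        , 371.64829954, 240.21491272],
       [  0.        ,   0.        ,   1.        ]]), 'tool_from_camera': array([[ 3.30266174e-04,  9.53863437e-01,  3.00240626e-01,
         7.63150744e+01],
       [ 9.99999945e-01, -3.05917425e-04, -1.28106278e-04,
         1.53215840e+00],
       [-3.03470557e-05,  3.00240652e-01, -9.53863486e-01,
        -1.71890796e+02],
       [ 0.00000000e+00,  0.00000000e+00,  0.00000000e+00,
         1.00000000e+00]])}
```

View pics/top0.png

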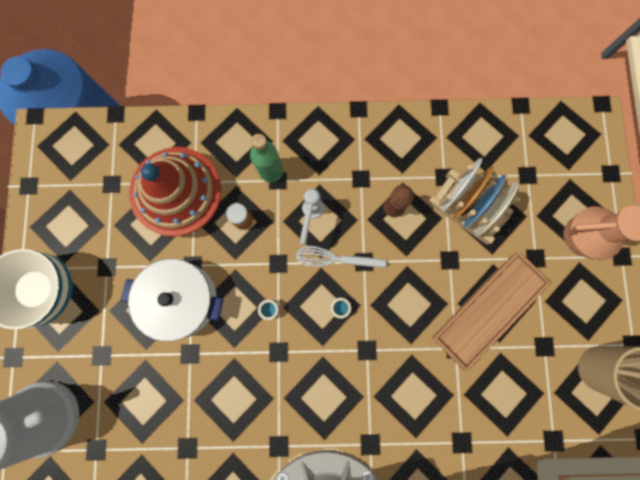

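View pics/side0.png

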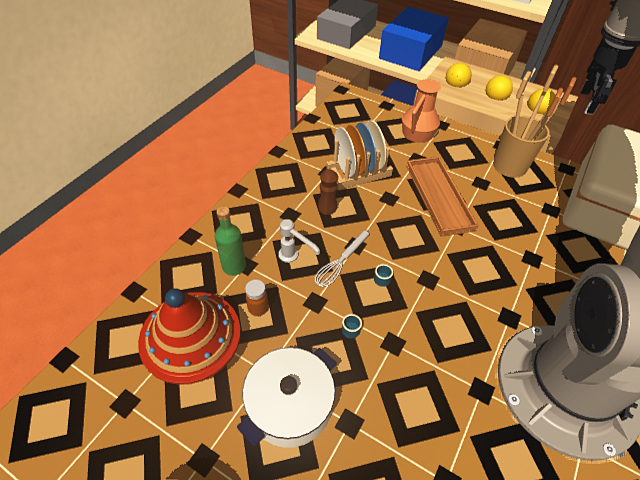

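View pics/wrist0.png

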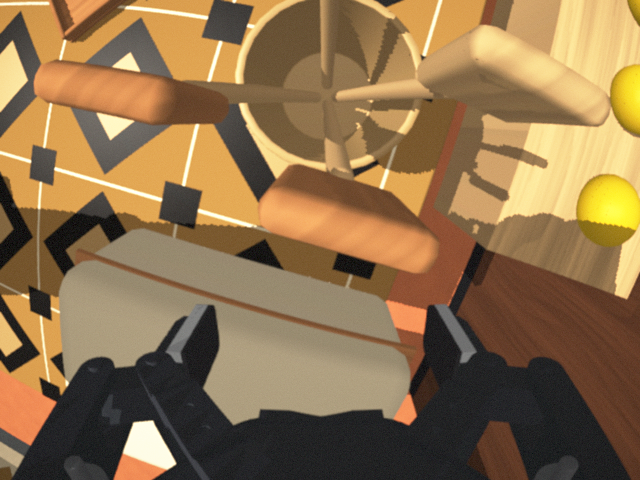

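```bash
python3 - <<'E'
import cv2
im=cv2.imread('pics/top0.png')
cv2.imwrite('pics/c1.png',cv2.resize(im[240:360,110:310],None,fx=4,fy=4,interpolation=cv2.INTER_CUBIC))
cv2.imwrite('pics/c2.png',cv2.resize(im[170:340,240:440],None,fx=4,fy=3.5*4/3.5,interpolation=cv2.INTER_CUBIC)[:600])
im=cv2.imread('pics/side0.png')
cv2.imwrite('pics/c3.png',cv2.resize(im[210:360,220:420],None,fx=4,fy=4,interpolation=cv2.INTER_CUBIC))
E
```

```text
(no output)
```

View pics/c1.png

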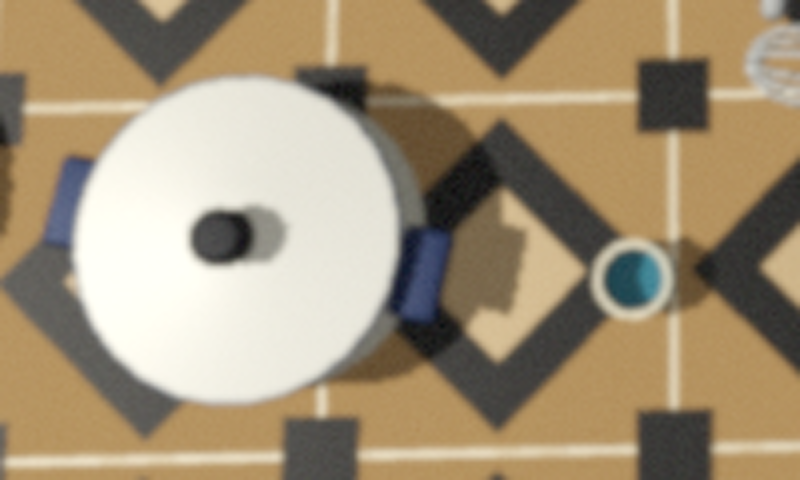

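View pics/c2.png

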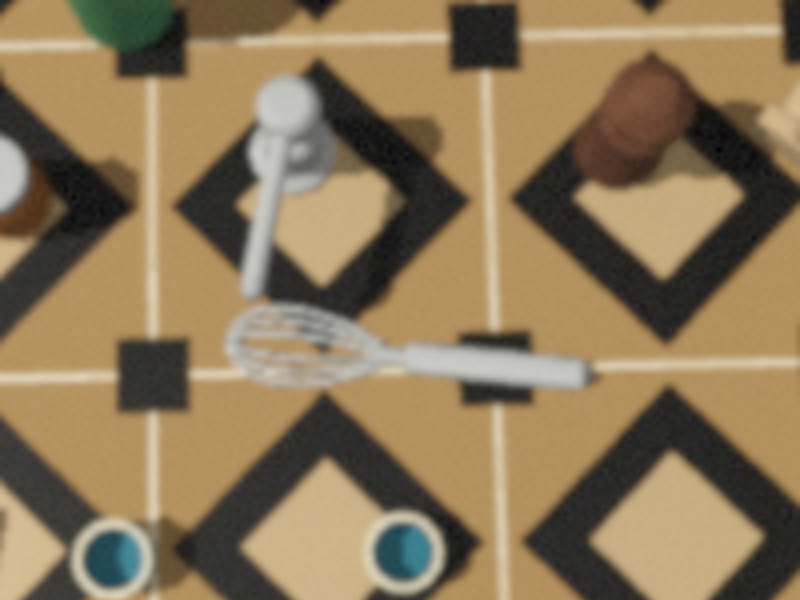

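View pics/c3.png

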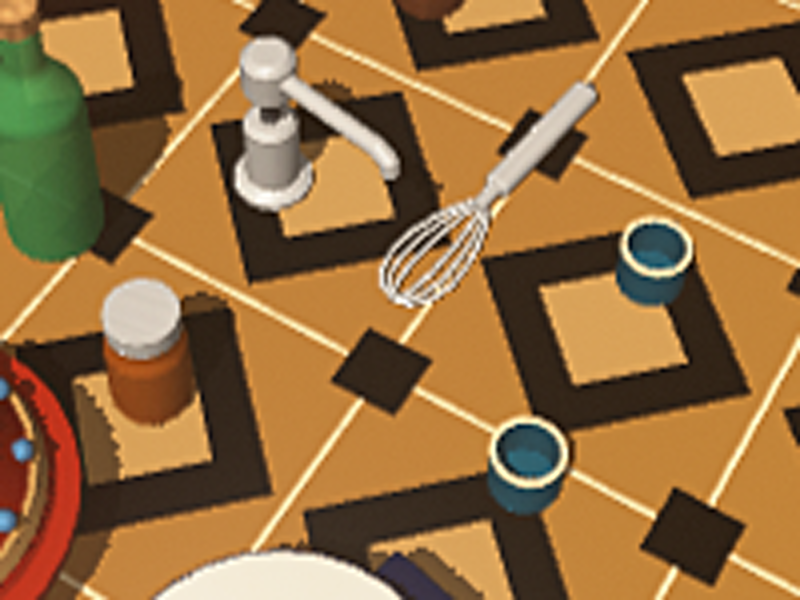

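```bash
python3 - <<'E'
from h import *
def c1(x,y):return 110-.4+x/4,240-.4+y/4
def c2(x,y):return 240-.4+x/4,170-.4+y/4
def c3(x,y):return 220-.4+x/4,210-.4+y/4
P=lambda l,n,uv,z:print(l,np.round(pix2w(n,*uv,z),1))
P('knob','top',c1(220,237),102);P('lid','top',c1(237,240),69)
P('earL','top',c1(70,200),55);P('earR','top',c1(425,275),55)
P('cupA','top',c1(632,279),34);P('cupB','top',c2(404,551),34)
P('cupA side','side',c3(528,455),34);P('cupB s','side',c3(656,248),34)
P('pumptop','top',c2(288,100),121);P('pumptop s','side',c3(266,58),121)
P('flange','top',c2(291,152),4);P('flange s','side',c3(273,185),4)
P('tip','top',c2(252,290),98);P('tip s','side',c3(391,170),94)
P('wh end','top',c2(592,375),7);P('wh neck','top',c2(405,355),7);P('wh head','top',c2(228,342),5)
P('wh end s','side',c3(585,90),10);P('wh neck s','side',c3(490,190),10);P('head s','side',c3(390,290),5)
P('jarcap s','side',c3(143,300),85);P('jarbase s','side',c3(150,395),0)
s=lambda x,y:(x,y)
P('knob s','side',(289,383),102);P('lid s','side',(289,395),69)
for p in [(435,336),(469,369),(551,286),(516,253)]:P('tray','top',p,24)
P('jarcap top','top',(238,212),85);P('mill','top',(403,191),134)
P('tag','top',(175,190),30)
E
```

```text
knob [472.4 322.7 102. ]
lid [471.3 325.4  69. ]
earL [495.  422.6  55. ]
earR [450.7 227.6  55. ]
cupA [446.1 117.9  34. ]
cupB [447.3 -43.9  34. ]
cupA side [443.2 122.7  34. ]
cupB s [444.6 -39.3  34. ]
pumptop [683.2  14.1 121. ]
pumptop s [678.4  21.2 121. ]
flange [681.4  15.7   4. ]
flange s [676.1  23.2   4. ]
tip [585.9  35.4  98. ]
tip s [585.   34.7  94. ]
wh end [ 545.2 -156.2    7. ]
wh neck [559.  -48.4   7. ]
wh head [568.9  54.2   5. ]
wh end s [ 544.2 -146.1   10. ]
wh neck s [556.8 -41.5  10. ]
head s [572.6  52.8   5. ]
jarcap s [656.5 176.9  85. ]
jarbase s [653.9 185.5   0. ]
knob s [468.8 328.5 102. ]
lid s [464.1 337.1  69. ]
tray [ 380.6 -251.5   24. ]
tray [ 308.8 -321.5   24. ]
tray [ 485.2 -519.    24. ]
tray [ 561.4 -447.2   24. ]
jarcap top [656.8 175.9  85. ]
mill [ 683.6 -176.   134. ]
tag [724.1 334.1  30. ]
```

>>> jog_arm([
  {"claw": 85, "travel": [10, 10, 45], "spin": 0},
  {"claw": 85, "travel": [40, 40, 80], "spin": 0},
  {"claw": 85, "travel": [75, 75, 100], "spin": 0},
  {"claw": 85, "travel": [110, 110, 100], "spin": 0},
  {"claw": 85, "travel": [145, 145, 100], "spin": 0},
])

```text
clock: 0.65
ee_pos: [336.3, -504.7, 302.8]
tcp_rot: [3.14, -0.001, 0.292]
contact_force: [1.0, -0.9, -0.7]
grip_width: 84.8
```

>>> jog_arm([
  {"claw": 85, "travel": [35, 35, 0], "spin": 0},
  {"claw": 85, "travel": [70, 70, 0], "spin": 0},
  {"claw": 85, "travel": [100, 110, 0], "spin": 0},
  {"claw": 85, "travel": [110, 150, 0], "spin": 0},
  {"claw": 85, "travel": [120, 200, 0], "spin": 0},
])

```text
clock: 1.15
ee_pos: [455.3, -305.6, 301.4]
tcp_rot: [-3.141, 0.001, 0.292]
contact_force: [1.4, 0.5, 0.2]
grip_width: 85.0
```

```bash
python3 -c "
from h import *
st()"
```

```text
{'clock': 1.15, 'q': [0.605, 0.149, -0.148, 1.756, 0.023, 1.239, -0.827], 'ee_pos': [455.348, -305.598, 301.359], 'tcp_rot': [-3.141, 0.001, 0.292], 'contact_force': [1.368, 0.527, 0.21], 'grip_width': 85.025}
```

>>> jog_arm([
  {"claw": 85, "travel": [5, 48, -5], "spin": 0.14},
  {"claw": 85, "travel": [10, 96, -10], "spin": 0.28},
  {"claw": 85, "travel": [15, 144, -15], "spin": 0.42},
  {"claw": 85, "travel": [15, 192, -20], "spin": 0.56},
  {"claw": 85, "travel": [15, 240, -20], "spin": 0.7},
])

```text
clock: 1.65
ee_pos: [469.2, -65.0, 281.2]
tcp_rot: [-3.141, 0.0, 0.998]
contact_force: [0.9, 0.2, 0.6]
grip_width: 85.1
```

>>> jog_arm([
  {"claw": 85, "travel": [0, 48, -5], "spin": 0.14},
  {"claw": 85, "travel": [0, 96, -10], "spin": 0.28},
  {"claw": 85, "travel": [0, 144, -15], "spin": 0.36},
  {"claw": 85, "travel": [0, 192, -20], "spin": 0.36},
  {"claw": 85, "travel": [0, 235, -20], "spin": 0.36},
])

```text
clock: 2.15
ee_pos: [469.2, 170.2, 261.4]
tcp_rot: [-3.141, 0.0, 1.353]
contact_force: [1.2, -1.0, -0.6]
grip_width: 85.1
```

>>> jog_arm([
  {"claw": 85, "travel": [0, 48, -5], "spin": 0},
  {"claw": 85, "travel": [0, 96, -10], "spin": 0},
  {"claw": 85, "travel": [0, 125, -15], "spin": 0},
  {"claw": 85, "travel": [0, 125, -20], "spin": 0},
  {"claw": 85, "travel": [0, 125, -20], "spin": 0},
])

```text
clock: 2.65
ee_pos: [469.4, 293.2, 240.8]
tcp_rot: [-3.14, 0.001, 1.354]
contact_force: [-0.1, -1.3, 0.4]
grip_width: 84.9
```

```bash
cat >> h.py <<'E'
def wr(u,v,z,s):
    c=eyes.get_calibration('wrist');K=np.array(c['K']);T=np.array(c['tool_from_camera'])
    a,b=(u-K[0,2]),(v-K[1,2]);r=np.hypot(a,b);th=r/K[0,0]
    d=np.array([np.sin(th)*a/max(r,1e-9),-np.sin(th)*b/max(r,1e-9),-np.cos(th)])
    from scipy.spatial.transform import Rotation as R
    Rw=R.from_euler('xyz',s['tcp_rot']).as_matrix()
    o=np.array(s['ee_pos'])+Rw@T[:3,3];d=Rw@(T[:3,:3]@d)
    return o+d*(z-o[2])/d[2]
def wshot(fn):
    s=st();np.save('pics/'+fn+'.npy',dict(ee_pos=s['ee_pos'],tcp_rot=s['tcp_rot']));return shot('wrist',fn)
def ws(fn):return np.load('pics/'+fn+'.npy',allow_pickle=True).item()
E
python3 -c "
from h import *
wshot('w1')"
```

```text
{'clock': 2.65, 'q': [-0.09, 0.261, -0.69, 1.8, 0.181, 1.146, -1.055], 'ee_pos': [469.357, 293.212, 240.843], 'tcp_rot': [-3.14, 0.001, 1.354], 'contact_force': [-0.103, -1.294, 0.356], 'grip_width': 84.898}
```

View pics/w1.png

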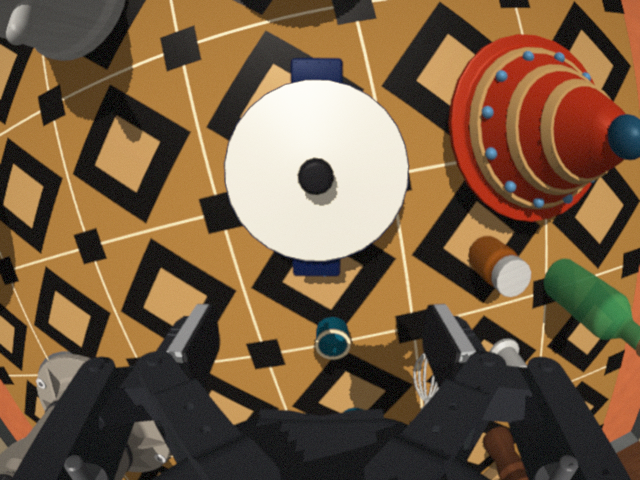

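```bash
python3 -c "
from h import *
s=ws('w1')
print(wr(316,175,102,s),wr(317,170.5,69,s),wr(317,69,55,s),wr(317,268,55,s),wr(333,338,34,s))
print(wr(513,275,85,s))"
```

```text
[473.06992554 327.83067968 102.        ] [473.50360422 327.62431833  69.        ] [494.1849225  422.04695766  55.        ] [451.12251442 227.81049915  55.        ] [447.92226274 127.04215595  34.        ]
[653.12559742 184.74082559  85.        ]
```

>>> jog_arm([
  {"claw": 85, "travel": [3.5, 34, 0], "spin": 0},
  {"claw": 70, "travel": [3.5, 34, -45], "spin": 0},
  {"claw": 60, "travel": [3.5, 34, -90], "spin": 0},
  {"claw": 60, "travel": [3.5, 34, -125], "spin": 0},
  {"claw": 60, "travel": [3.5, 34, -151], "spin": 0},
])

```text
clock: 3.2
ee_pos: [473.5, 324.9, 88.9]
tcp_rot: [-3.141, 0.002, 1.351]
contact_force: [0.8, 0.7, 0.5]
grip_width: 60.1
```

>>> jog_arm([
  {"claw": 60, "travel": [0, 0, -2], "spin": 0},
  {"claw": 25, "travel": [0, 0, -2], "spin": 0},
  {"claw": 25, "travel": [0, 0, -2], "spin": 0},
  {"claw": 25, "travel": [0, 0, -2], "spin": 0},
  {"claw": 25, "travel": [0, 0, -2], "spin": 0},
], newtons=50)

```text
clock: 3.7
ee_pos: [474.0, 327.3, 90.0]
tcp_rot: [3.14, -0.001, 1.352]
contact_force: [0.0, 0.7, -0.9]
grip_width: 24.9
```

```bash
python3 -c "
from h import *
wshot('w2')"
```

```text
{'clock': 3.7, 'q': [-0.211, 0.465, -0.638, 1.901, 0.352, 0.887, -1.242], 'ee_pos': [474.048, 327.347, 90.009], 'tcp_rot': [3.14, -0.001, 1.352], 'contact_force': [0.003, 0.731, -0.901], 'grip_width': 24.915}
```

View pics/w2.png

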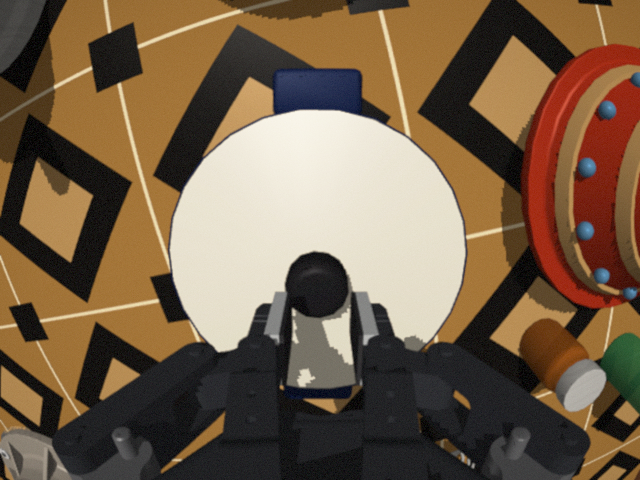

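```bash
python3 -c "
from h import *
s=ws('w2')
print(wr(318,283,102,s),wr(318,250,69,s),wr(317,92,55,s))
T=eyes.get_calibration('wrist')['tool_from_camera'];K=eyes.get_calibration('wrist')['K']
for p in ([0,0,0],[0,0,8],[0,0,-11],[0,0,-14]):
    q=np.linalg.inv(T)@np.array(p+[1]);r=np.hypot(q[0],q[1]);th=np.arctan2(r,-q[2]);print(p,K[0,2]+K[0,0]*th*q[0]/r,K[1,2]-K[0,0]*th*q[1]/r)
"
```

```text
[473.94271273 331.24048284 102.        ] [474.88534797 336.25857983  69.        ] [492.9543115  420.19172734  55.        ]
[0, 0, 0] 320.0218706293379 280.1706340301123
[0, 0, 8] 320.0468189197519 274.0564229309178
[0, 0, -11] 319.98439975432797 289.4007389511543
[0, 0, -14] 319.97348095647095 292.1010815617693
```

```bash
python3 -c "
from h import *
im=shot('side','s2')
cv2.imwrite('pics/s2c.png',cv2.resize(im[300:460,180:380,::-1],None,fx=3.7,fy=3.7,interpolation=cv2.INTER_CUBIC))"
```

```text
(no output)
```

View pics/s2c.png

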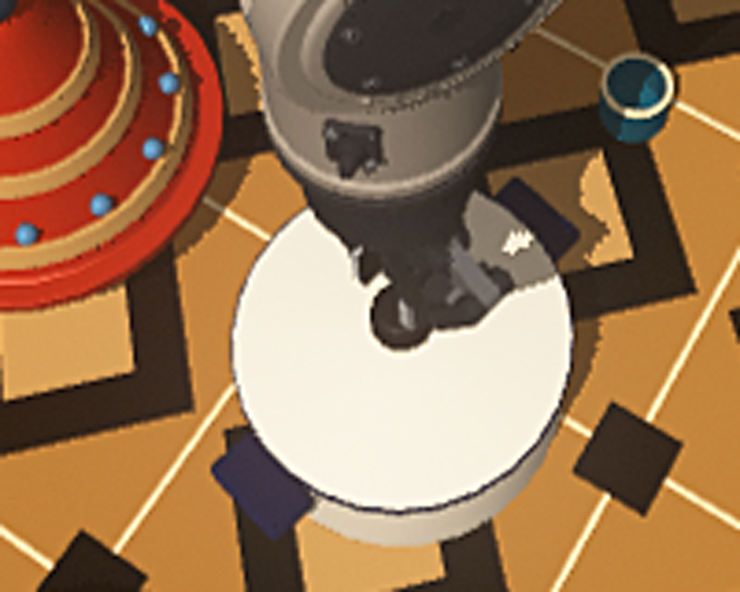

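>>> jog_arm([
  {"claw": 15, "travel": [0, 0, 0], "spin": 0},
  {"claw": 10, "travel": [0, 0, 0], "spin": 0},
  {"claw": 10, "travel": [0, 0, 0], "spin": 0},
  {"claw": 10, "travel": [0, 0, 0], "spin": 0},
  {"claw": 10, "travel": [0, 0, 0], "spin": 0},
])

```text
clock: 4.3
ee_pos: [473.4, 327.2, 88.8]
tcp_rot: [-3.141, 0.0, 1.353]
contact_force: [-0.1, -0.4, -0.4]
grip_width: 9.8
```

```bash
python3 -c "
from h import *
im=wshot('w3')
cv2.imwrite('pics/w3c.png',cv2.resize(im[220:400,220:420,::-1],None,fx=3.3,fy=3.3,interpolation=cv2.INTER_CUBIC))"
```

```text
{'clock': 4.3, 'q': [-0.211, 0.466, -0.637, 1.902, 0.352, 0.887, -1.242], 'ee_pos': [473.427, 327.165, 88.803], 'tcp_rot': [-3.141, 0.0, 1.353], 'contact_force': [-0.069, -0.411, -0.39], 'grip_width': 9.841}
```

View pics/w3c.png

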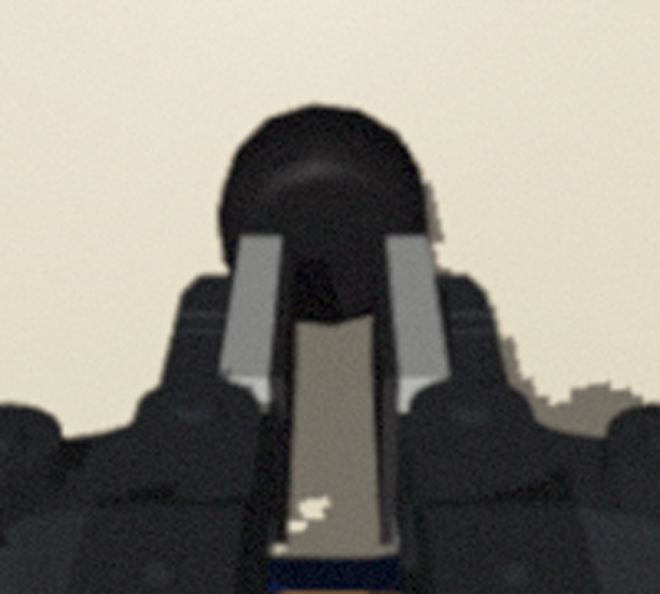

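```bash
python3 -c "
from h import *
print(manip.tips_ahead)
T=eyes.get_calibration('wrist')['tool_from_camera'];K=eyes.get_calibration('wrist')['K']
for p in ([11,8,8],[11,8,0],[11,8,-10],[11,8,-20],[11,8,-30],[11,-8,-30]):
    q=np.linalg.inv(T)@np.array(p+[1]);r=np.hypot(q[0],q[1]);th=np.arctan2(r,-q[2]);print(p,K[0,2]+K[0,0]*th*q[0]/r,K[1,2]-K[0,0]*th*q[1]/r)
"
```

```text
8.0
[11, 8, 8] 335.6015441195919 254.2992015700495
[11, 8, 0] 336.2155184480476 259.74446274742314
[11, 8, -10] 337.05402214062116 267.208769735641
[11, 8, -20] 337.9826473523121 275.51318174391537
[11, 8, -30] 339.0155925941358 284.7979831758833
[11, -8, -30] 300.7792108502687 284.78231666640465
```

>>> jog_arm([
  {"claw": 50, "travel": [0, 0, 0], "spin": 0},
  {"claw": 55, "travel": [0, 0, 0], "spin": 0},
  {"claw": 55, "travel": [0, 0, -3], "spin": 0},
  {"claw": 55, "travel": [0, 0, -6], "spin": 0},
  {"claw": 55, "travel": [0, 0, -10], "spin": 0},
])

```text
clock: 4.85
ee_pos: [473.5, 327.1, 78.6]
tcp_rot: [-3.142, -0.0, 1.353]
contact_force: [0.1, 0.3, 0.4]
grip_width: 54.7
```

>>> jog_arm([
  {"claw": 40, "travel": [0, 0, 0], "spin": 0},
  {"claw": 26, "travel": [0, 0, 0], "spin": 0},
  {"claw": 20, "travel": [0, 0, 0], "spin": 0},
  {"claw": 20, "travel": [0, 0, 0], "spin": 0},
  {"claw": 20, "travel": [0, 0, 0], "spin": 0},
])

```text
clock: 5.35
ee_pos: [473.5, 327.2, 79.0]
tcp_rot: [3.141, -0.0, 1.353]
contact_force: [-0.6, 0.0, -0.2]
grip_width: 20.1
```

```bash
python3 -c "
from h import *
im=wshot('w4')
cv2.imwrite('pics/w4c.png',cv2.resize(im[220:400,220:420,::-1],None,fx=3.3,fy=3.3,interpolation=cv2.INTER_CUBIC))
s=manip.state();print(s['joint_torque'],s['torque'])"
```

```text
{'clock': 5.35, 'q': [-0.217, 0.479, -0.631, 1.909, 0.364, 0.869, -1.251], 'ee_pos': [473.524, 327.2, 78.972], 'tcp_rot': [3.141, -0.0, 1.353], 'contact_force': [-0.569, 0.043, -0.19], 'grip_width': 20.08}
[-1.11554321e-02 -8.45443368e+01 -1.13241756e+01 -3.69938457e+01
  1.52847881e-02  1.24117432e-03  5.09411311e-04] [-0.02583516  0.01781256  0.02749759]
```

View pics/w4c.png

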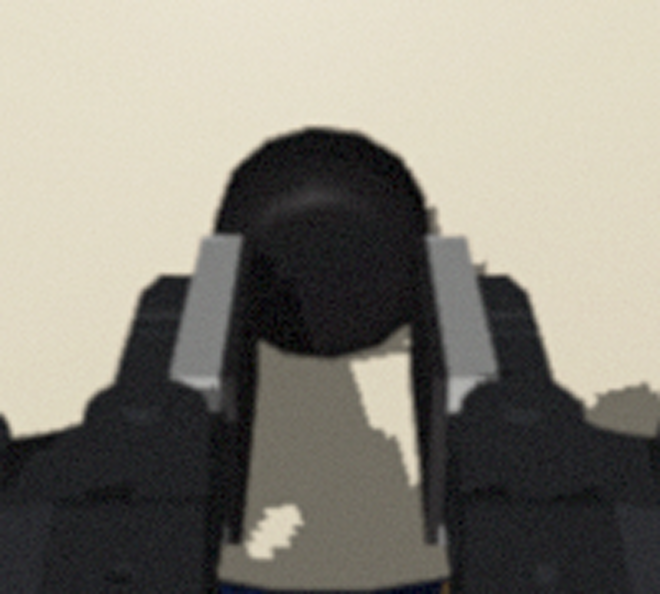

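>>> jog_arm([
  {"claw": 50, "travel": [0, 0, 0], "spin": 0},
  {"claw": 60, "travel": [0, 0, 0], "spin": 0},
  {"claw": 60, "travel": [0, 0, -3], "spin": 0},
  {"claw": 60, "travel": [0, 0, -6], "spin": 0},
  {"claw": 60, "travel": [0, 0, -9], "spin": 0},
])

```text
clock: 5.9
ee_pos: [473.4, 327.1, 69.5]
tcp_rot: [-3.141, 0.0, 1.353]
contact_force: [0.2, 1.0, -0.6]
grip_width: 59.9
```

>>> jog_arm([
  {"claw": 60, "travel": [0, 0, -3], "spin": 0},
  {"claw": 60, "travel": [0, 0, -6], "spin": 0},
  {"claw": 40, "travel": [0, 0, -6], "spin": 0},
  {"claw": 20, "travel": [0, 0, -6], "spin": 0},
  {"claw": 20, "travel": [0, 0, -6], "spin": 0},
])

```text
clock: 6.4
ee_pos: [473.4, 327.2, 64.2]
tcp_rot: [3.142, 0.0, 1.353]
contact_force: [-1.6, -0.8, 3.4]
grip_width: 29.3
```

>>> jog_arm([
  {"claw": 20, "travel": [0, 0, 0], "spin": 0},
  {"claw": 20, "travel": [0, 0, 0], "spin": 0},
  {"claw": 20, "travel": [0, 0, 0], "spin": 0},
  {"claw": 20, "travel": [0, 0, 0], "spin": 0},
  {"claw": 20, "travel": [0, 0, 0], "spin": 0},
])

```text
clock: 6.9
ee_pos: [473.4, 327.2, 64.1]
tcp_rot: [3.141, -0.0, 1.353]
contact_force: [-2.6, -0.6, 5.8]
grip_width: 29.5
```

```bash
python3 -c "
from h import *
im=wshot('w5')
cv2.imwrite('pics/w5c.png',cv2.resize(im[220:400,220:420,::-1],None,fx=3.3,fy=3.3,interpolation=cv2.INTER_CUBIC))
"
```

```text
{'clock': 6.9, 'q': [-0.227, 0.498, -0.62, 1.918, 0.381, 0.844, -1.266], 'ee_pos': [473.441, 327.201, 64.147], 'tcp_rot': [3.141, -0.0, 1.353], 'contact_force': [-2.553, -0.638, 5.801], 'grip_width': 29.528}
```

View pics/w5c.png

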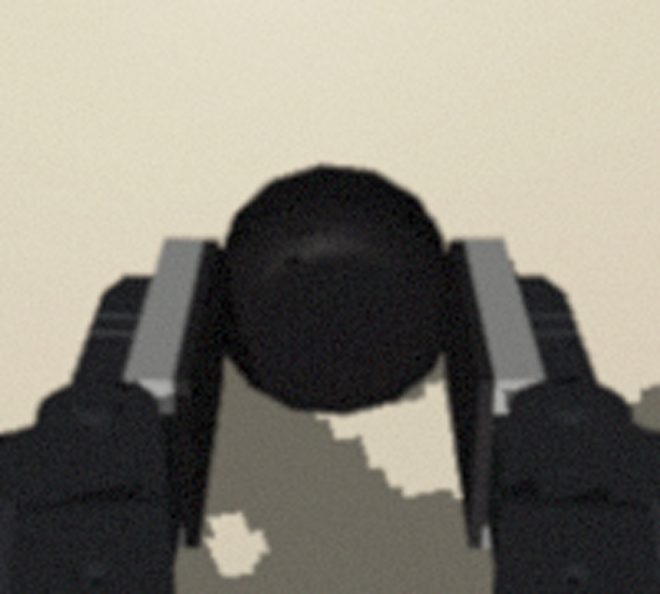

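>>> jog_arm([
  {"claw": 50, "travel": [0, 0, 0], "spin": 0},
  {"claw": 55, "travel": [0, 0, 0], "spin": 0},
  {"claw": 55, "travel": [0, 0, -5], "spin": 0},
  {"claw": 55, "travel": [0, 0, -10], "spin": 0},
  {"claw": 55, "travel": [0, 0, -15], "spin": 0},
])

```text
clock: 7.45
ee_pos: [473.4, 327.0, 48.2]
tcp_rot: [-3.141, 0.0, 1.353]
contact_force: [-0.6, 0.4, 0.9]
grip_width: 54.7
```

>>> jog_arm([
  {"claw": 45, "travel": [0, 0, 0], "spin": 0},
  {"claw": 30, "travel": [0, 0, 0], "spin": 0},
  {"claw": 20, "travel": [0, 0, 0], "spin": 0},
  {"claw": 20, "travel": [0, 0, 0], "spin": 0},
  {"claw": 20, "travel": [0, 0, 0], "spin": 0},
])

```text
clock: 7.95
ee_pos: [473.4, 327.2, 48.9]
tcp_rot: [-3.142, -0.0, 1.353]
contact_force: [-0.7, -0.4, -1.2]
grip_width: 30.4
```

```bash
python3 -c "
from h import *
im=wshot('w6')
cv2.imwrite('pics/w6c.png',cv2.resize(im[220:400,220:420,::-1],None,fx=3.3,fy=3.3,interpolation=cv2.INTER_CUBIC))
"
```

```text
{'clock': 7.95, 'q': [-0.237, 0.519, -0.609, 1.927, 0.399, 0.817, -1.28], 'ee_pos': [473.412, 327.152, 48.879], 'tcp_rot': [-3.142, -0.0, 1.353], 'contact_force': [-0.681, -0.409, -1.199], 'grip_width': 30.444}
```

View pics/w6c.png

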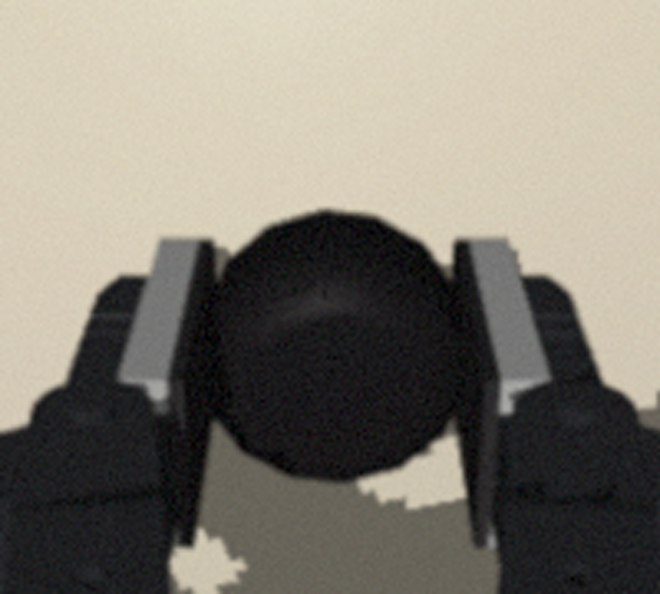

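>>> jog_arm([
  {"claw": 15, "travel": [0, 0, 0], "spin": 0},
  {"claw": 15, "travel": [0, 0, 5], "spin": 0},
  {"claw": 15, "travel": [0, 0, 15], "spin": 0},
  {"claw": 15, "travel": [0, 0, 35], "spin": 0},
  {"claw": 15, "travel": [0, 0, 60], "spin": 0},
], newtons=70)

```text
clock: 8.5
ee_pos: [473.0, 326.9, 109.6]
tcp_rot: [-3.141, 0.001, 1.353]
contact_force: [-0.3, -0.1, -2.8]
grip_width: 29.7
```

```bash
python3 -c "
from h import *
s=ws('w6');print(wr(319.5,324,102,s))
im=wshot('w7')"
```

```text
[474.51577071 332.60552605 102.        ]
{'clock': 8.5, 'q': [-0.198, 0.441, -0.651, 1.886, 0.329, 0.924, -1.222], 'ee_pos': [473.021, 326.882, 109.586], 'tcp_rot': [-3.141, 0.001, 1.353], 'contact_force': [-0.346, -0.142, -2.831], 'grip_width': 29.733}
```

View pics/w7.png

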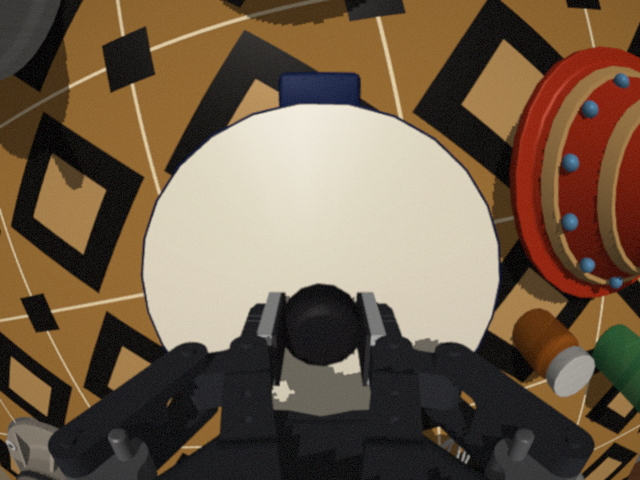

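>>> jog_arm([
  {"claw": 15, "travel": [0, -25, 20], "spin": 0},
  {"claw": 15, "travel": [0, -65, 30], "spin": 0},
  {"claw": 15, "travel": [0, -105, 30], "spin": 0},
  {"claw": 15, "travel": [0, -145, 30], "spin": 0},
  {"claw": 15, "travel": [0, -185, 30], "spin": 0},
])

```text
clock: 9.05
ee_pos: [473.4, 140.7, 139.7]
tcp_rot: [3.141, -0.0, 1.353]
contact_force: [0.4, -0.4, -3.2]
grip_width: 29.9
```

>>> jog_arm([
  {"claw": 15, "travel": [0, -40, 0], "spin": 0},
  {"claw": 15, "travel": [0, -80, 0], "spin": 0},
  {"claw": 15, "travel": [-10, -120, 0], "spin": 0},
  {"claw": 15, "travel": [-15, -160, 0], "spin": 0},
  {"claw": 15, "travel": [-20, -200, 0], "spin": 0},
])

```text
clock: 9.55
ee_pos: [453.1, -59.4, 139.7]
tcp_rot: [3.14, 0.0, 1.353]
contact_force: [1.1, -0.5, -2.0]
grip_width: 30.1
```

>>> jog_arm([
  {"claw": 15, "travel": [-10, -40, 0], "spin": 0},
  {"claw": 15, "travel": [-18, -75, -10], "spin": 0},
  {"claw": 15, "travel": [-23, -97, -35], "spin": 0},
  {"claw": 15, "travel": [-23, -97, -70], "spin": 0},
  {"claw": 15, "travel": [-23, -97, -100], "spin": 0},
])

```text
clock: 10.05
ee_pos: [430.5, -155.8, 38.4]
tcp_rot: [3.14, 0.0, 1.351]
contact_force: [0.9, -0.1, -3.0]
grip_width: 29.7
```

```bash
python3 -c "
from h import *
im=wshot('w8');shot('top','t8')"
```

```text
{'clock': 10.05, 'q': [0.585, 0.341, -0.436, 2.198, 0.238, 0.645, -0.239], 'ee_pos': [430.516, -155.829, 38.439], 'tcp_rot': [3.14, 0.0, 1.351], 'contact_force': [0.866, -0.081, -3.007], 'grip_width': 29.667}
```

View pics/w8.png

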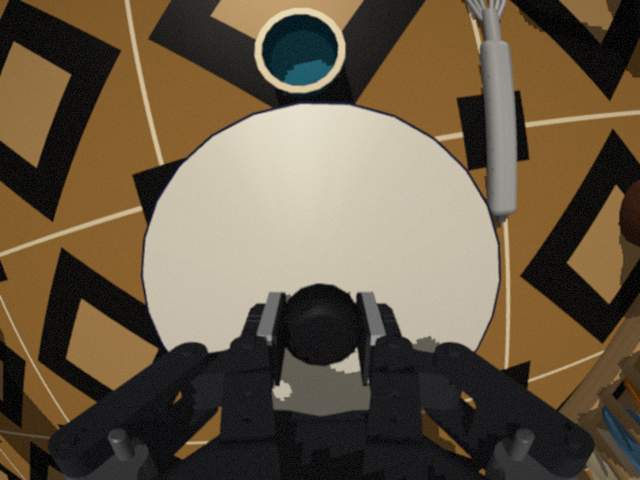

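View pics/t8.png

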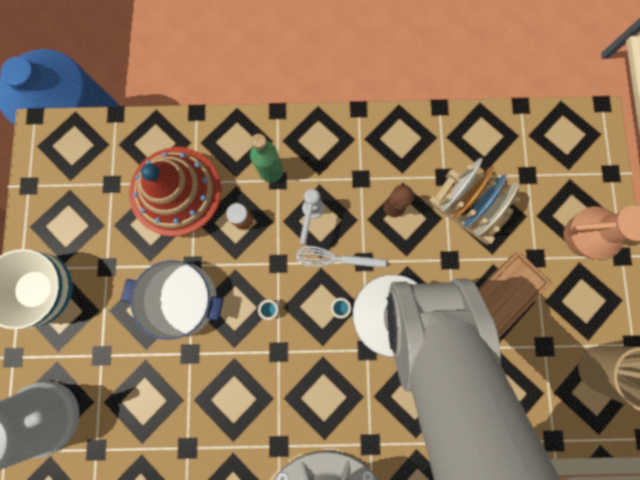

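>>> jog_arm([
  {"claw": 15, "travel": [0, -3, -10], "spin": 0},
  {"claw": 15, "travel": [0, -3, -20], "spin": 0},
  {"claw": 15, "travel": [0, -3, -30], "spin": 0},
  {"claw": 15, "travel": [0, -3, -38], "spin": 0},
  {"claw": 15, "travel": [0, -3, -44], "spin": 0},
])

```text
clock: 10.65
ee_pos: [430.5, -157.8, -5.6]
tcp_rot: [-3.142, -0.0, 1.353]
contact_force: [-0.4, -0.1, -2.1]
grip_width: 30.4
```

>>> jog_arm([
  {"claw": 15, "travel": [0, 0, -1], "spin": 0},
  {"claw": 15, "travel": [0, 0, -2], "spin": 0},
  {"claw": 15, "travel": [0, 0, -3], "spin": 0},
  {"claw": 15, "travel": [0, 0, -4], "spin": 0},
  {"claw": 15, "travel": [0, 0, -4], "spin": 0},
])

```text
clock: 11.15
ee_pos: [430.5, -157.9, -9.1]
tcp_rot: [3.141, 0.0, 1.353]
contact_force: [0.6, -0.0, -2.4]
grip_width: 30.1
```

>>> jog_arm([
  {"claw": 15, "travel": [0, 0, -1], "spin": 0},
  {"claw": 15, "travel": [0, 0, -2], "spin": 0},
  {"claw": 15, "travel": [0, 0, -2], "spin": 0},
  {"claw": 15, "travel": [0, 0, -2], "spin": 0},
  {"claw": 15, "travel": [0, 0, -2], "spin": 0},
])

```text
clock: 11.65
ee_pos: [430.6, -158.0, -10.2]
tcp_rot: [3.141, 0.001, 1.353]
contact_force: [-7.9, 2.2, 27.4]
grip_width: 29.9
```

>>> jog_arm([
  {"claw": 15, "travel": [0, 0, 1], "spin": 0},
  {"claw": 40, "travel": [0, 0, 1], "spin": 0},
  {"claw": 65, "travel": [0, 0, 1], "spin": 0},
  {"claw": 70, "travel": [0, 0, 20], "spin": 0},
  {"claw": 70, "travel": [0, 0, 60], "spin": 0},
])

```text
clock: 12.15
ee_pos: [428.8, -157.1, 47.5]
tcp_rot: [-3.137, -0.001, 1.353]
contact_force: [0.9, 0.1, 0.1]
grip_width: 69.7
```

>>> jog_arm([
  {"claw": 85, "travel": [5, 20, 30], "spin": 0},
  {"claw": 85, "travel": [5, 35, 30], "spin": 0},
  {"claw": 85, "travel": [5, 50, 30], "spin": 0},
  {"claw": 85, "travel": [5, 70, 30], "spin": 0},
  {"claw": 85, "travel": [5, 70, 30], "spin": 0},
])

```text
clock: 12.65
ee_pos: [435.6, -85.8, 79.0]
tcp_rot: [3.141, -0.001, 1.355]
contact_force: [-0.3, -0.0, 0.3]
grip_width: 85.1
```

```bash
python3 -c "
from h import *
im=wshot('w9')"
```

```text
{'clock': 12.65, 'q': [0.503, 0.257, -0.507, 2.196, 0.186, 0.729, -0.344], 'ee_pos': [435.613, -85.829, 78.972], 'tcp_rot': [3.141, -0.001, 1.355], 'contact_force': [-0.337, -0.019, 0.308], 'grip_width': 85.13}
```

View pics/w9.png

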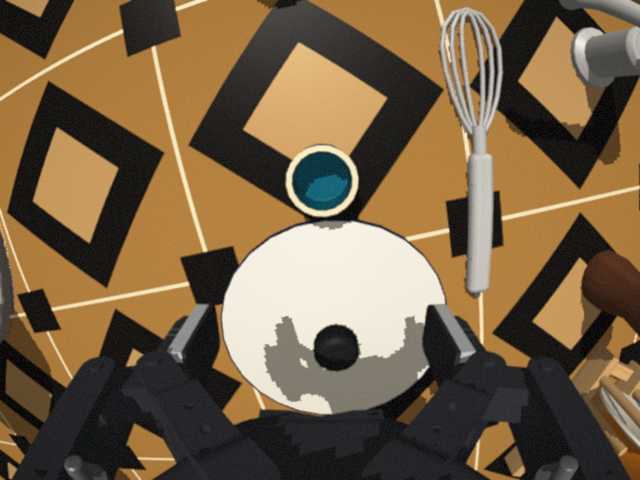

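```bash
cat >> h.py <<'E'
def wc(u,v,z,s,e=10):
    s=dict(s);s['ee_pos']=np.array(s['ee_pos'])-[0,0,e];return np.round(wr(u,v,z,s),1)
E
python3 -c "
from h import *
s=ws('w9');print(wr(322,180,34,s),wc(322,180,34,s),wc(336,346,43,s),wr(336,346,43,s))"
```

```text
[446.10173707 -43.06103961  34.        ] [446.4 -41.7  34. ] [ 433.2 -143.8   43. ] [ 432.24929055 -150.46127486   43.        ]
```

>>> jog_arm([
  {"claw": 85, "travel": [5, 21, 0], "spin": 0},
  {"claw": 85, "travel": [10.5, 42, -10], "spin": 0},
  {"claw": 85, "travel": [10.5, 42, -45], "spin": 0},
  {"claw": 80, "travel": [10.5, 42, -75], "spin": 0},
  {"claw": 80, "travel": [10.5, 42, -95], "spin": 0},
])

```text
clock: 13.2
ee_pos: [445.2, -46.4, -18.0]
tcp_rot: [-3.14, 0.0, 1.352]
contact_force: [-0.3, 0.7, 0.6]
grip_width: 79.9
```

```bash
python3 -c "
from h import *
im=wshot('w10')"
```

```text
{'clock': 13.2, 'q': [0.333, 0.443, -0.435, 2.242, 0.368, 0.524, -0.605], 'ee_pos': [445.248, -46.441, -18.013], 'tcp_rot': [-3.14, 0.0, 1.352], 'contact_force': [-0.282, 0.71, 0.626], 'grip_width': 79.899}
```

View pics/w10.png

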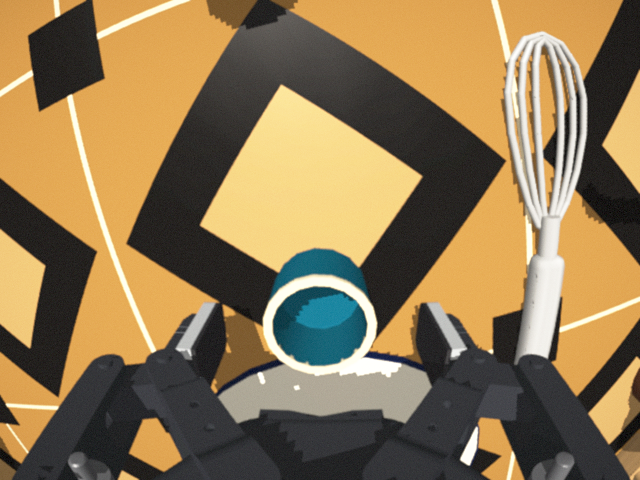

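>>> jog_arm([
  {"claw": 70, "travel": [0.5, 1, -5], "spin": 0},
  {"claw": 70, "travel": [0.5, 1, -9], "spin": 0},
  {"claw": 50, "travel": [0.5, 1, -10], "spin": 0},
  {"claw": 35, "travel": [0.5, 1, -10], "spin": 0},
  {"claw": 30, "travel": [0.5, 1, -10], "spin": 0},
], newtons=40)

```text
clock: 13.75
ee_pos: [446.9, -45.1, -25.3]
tcp_rot: [3.14, 0.0, 1.352]
contact_force: [-1.1, 0.9, 6.0]
grip_width: 41.5
```

>>> jog_arm([
  {"claw": 30, "travel": [0, 0, 0], "spin": 0},
  {"claw": 30, "travel": [0, 0, 10], "spin": 0},
  {"claw": 30, "travel": [0, 0, 30], "spin": 0},
  {"claw": 30, "travel": [0, 0, 60], "spin": 0},
  {"claw": 30, "travel": [0, 0, 90], "spin": 0},
])

```text
clock: 14.25
ee_pos: [446.2, -44.7, 65.7]
tcp_rot: [-3.141, -0.0, 1.353]
contact_force: [0.3, -0.6, -1.2]
grip_width: 41.1
```

```bash
python3 -c "
from h import *
im=wshot('w11')"
```

```text
{'clock': 14.25, 'q': [0.425, 0.291, -0.53, 2.195, 0.225, 0.707, -0.476], 'ee_pos': [446.161, -44.694, 65.663], 'tcp_rot': [-3.141, -0.0, 1.353], 'contact_force': [0.32, -0.556, -1.17], 'grip_width': 41.115}
```

View pics/w11.png

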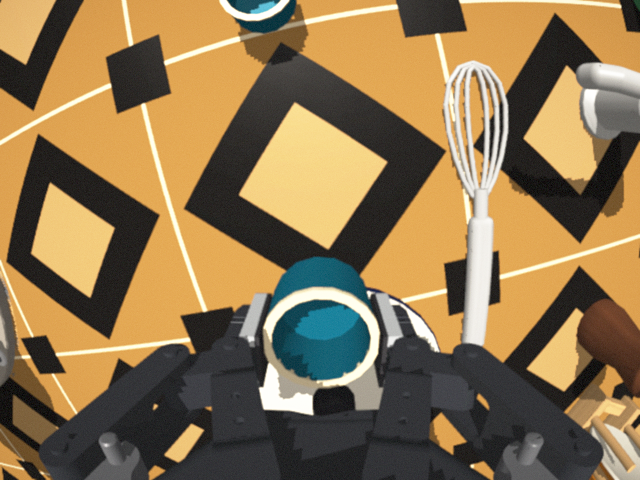

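>>> jog_arm([
  {"claw": 30, "travel": [2, 25, 15], "spin": 0},
  {"claw": 30, "travel": [6, 65, 25], "spin": 0},
  {"claw": 30, "travel": [10, 105, 30], "spin": 0},
  {"claw": 30, "travel": [14, 145, 30], "spin": 0},
  {"claw": 30, "travel": [18, 185, 30], "spin": 0},
])

```text
clock: 14.8
ee_pos: [464.7, 141.6, 95.1]
tcp_rot: [3.14, -0.0, 1.352]
contact_force: [-0.3, -0.3, -0.4]
grip_width: 40.9
```

>>> jog_arm([
  {"claw": 30, "travel": [4, 45, 0], "spin": 0},
  {"claw": 30, "travel": [8, 90, 0], "spin": 0},
  {"claw": 30, "travel": [12, 135, 0], "spin": 0},
  {"claw": 30, "travel": [15, 180, 0], "spin": 0},
  {"claw": 30, "travel": [15.5, 217, 0], "spin": 0},
])

```text
clock: 15.3
ee_pos: [479.8, 359.7, 94.9]
tcp_rot: [3.141, -0.001, 1.353]
contact_force: [1.1, -1.0, 0.1]
grip_width: 41.4
```

```bash
python3 -c "
from h import *
im=wshot('w12')"
```

```text
{'clock': 15.3, 'q': [-0.271, 0.489, -0.618, 1.844, 0.35, 0.917, -1.267], 'ee_pos': [479.83, 359.695, 94.88], 'tcp_rot': [3.141, -0.001, 1.353], 'contact_force': [1.09, -0.955, 0.123], 'grip_width': 41.386}
```

View pics/w12.png

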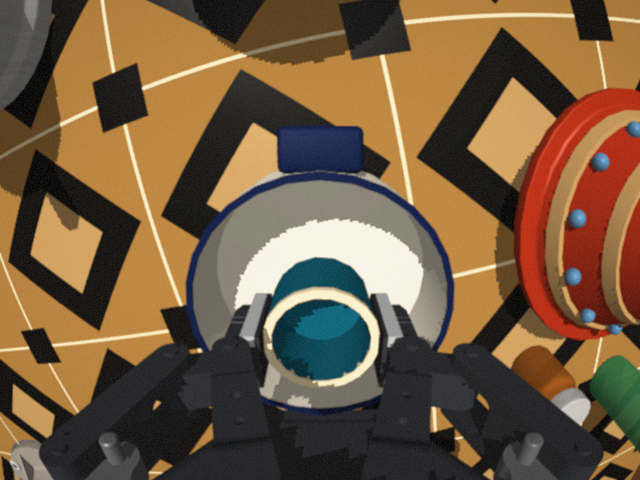

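>>> jog_arm([
  {"claw": 30, "travel": [0, -1, -30], "spin": 0},
  {"claw": 30, "travel": [0, -1, -60], "spin": 0},
  {"claw": 30, "travel": [0, -1, -85], "spin": 0},
  {"claw": 30, "travel": [0, -1, -103], "spin": 0},
  {"claw": 30, "travel": [0, -1, -112], "spin": 0},
])

```text
clock: 15.85
ee_pos: [479.6, 355.7, -19.0]
tcp_rot: [-3.141, 0.001, 1.353]
contact_force: [-0.3, -0.4, 0.1]
grip_width: 41.2
```

>>> jog_arm([
  {"claw": 30, "travel": [0, 0, -2], "spin": 0},
  {"claw": 30, "travel": [0, 0, -4], "spin": 0},
  {"claw": 30, "travel": [0, 0, -5], "spin": 0},
  {"claw": 30, "travel": [0, 0, -5], "spin": 0},
  {"claw": 30, "travel": [0, 0, -5], "spin": 0},
])

```text
clock: 16.35
ee_pos: [480.5, 356.6, -21.3]
tcp_rot: [3.14, -0.001, 1.353]
contact_force: [-4.9, -3.1, 12.4]
grip_width: 41.3
```

>>> jog_arm([
  {"claw": 30, "travel": [0, 0, 1], "spin": 0},
  {"claw": 50, "travel": [0, 0, 2], "spin": 0},
  {"claw": 62, "travel": [0, 0, 3], "spin": 0},
  {"claw": 62, "travel": [0, 0, 25], "spin": 0},
  {"claw": 62, "travel": [0, 0, 70], "spin": 0},
])

```text
clock: 16.85
ee_pos: [478.4, 354.9, 45.2]
tcp_rot: [-3.138, 0.003, 1.353]
contact_force: [0.7, -0.3, 0.8]
grip_width: 62.0
```

>>> jog_arm([
  {"claw": 62, "travel": [0, 0, 50], "spin": 0},
  {"claw": 75, "travel": [-2, -25, 65], "spin": 0},
  {"claw": 80, "travel": [-6, -70, 65], "spin": 0},
  {"claw": 80, "travel": [-10, -120, 65], "spin": 0},
  {"claw": 80, "travel": [-20, -170, 65], "spin": 0},
])

```text
clock: 17.35
ee_pos: [460.3, 185.6, 112.1]
tcp_rot: [3.141, -0.0, 1.353]
contact_force: [1.7, -0.6, -0.0]
grip_width: 80.0
```

```bash
python3 -c "
from h import *
im=wshot('w13')"
```

```text
{'clock': 17.35, 'q': [0.043, 0.307, -0.644, 2.056, 0.244, 0.851, -0.959], 'ee_pos': [460.253, 185.591, 112.148], 'tcp_rot': [3.141, -0.0, 1.353], 'contact_force': [1.723, -0.592, -0.045], 'grip_width': 79.991}
```

View pics/w13.png

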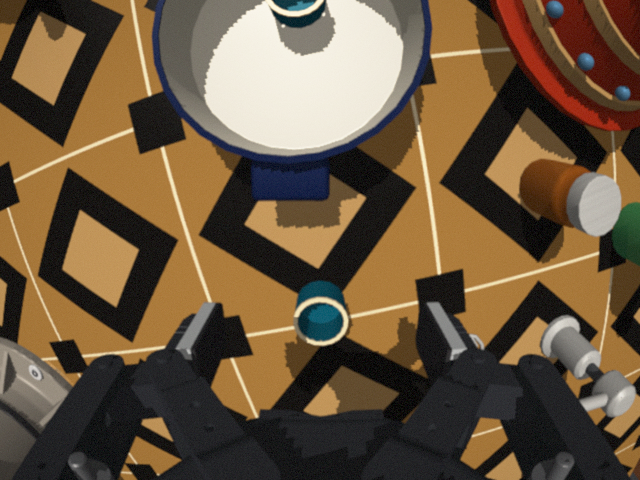

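```bash
python3 -c "
from h import *
s=ws('w13');print(wc(322,321,34,s,-10))"
```

```text
[445.6 112.6  34. ]
```

>>> jog_arm([
  {"claw": 80, "travel": [-7, -35, 0], "spin": 0},
  {"claw": 80, "travel": [-14, -66, -5], "spin": 0},
  {"claw": 80, "travel": [-14, -66, -40], "spin": 0},
  {"claw": 80, "travel": [-14, -66, -75], "spin": 0},
  {"claw": 80, "travel": [-14, -66, -75], "spin": 0},
])

```text
clock: 17.9
ee_pos: [443.9, 120.5, 34.2]
tcp_rot: [-3.137, 0.002, 1.353]
contact_force: [0.6, 0.6, 0.9]
grip_width: 80.1
```

```bash
python3 -c "
from h import *
im=wshot('w14')"
```

```text
{'clock': 17.9, 'q': [0.096, 0.379, -0.581, 2.184, 0.331, 0.668, -0.934], 'ee_pos': [443.947, 120.455, 34.187], 'tcp_rot': [-3.137, 0.002, 1.353], 'contact_force': [0.617, 0.633, 0.877], 'grip_width': 80.079}
```

View pics/w14.png

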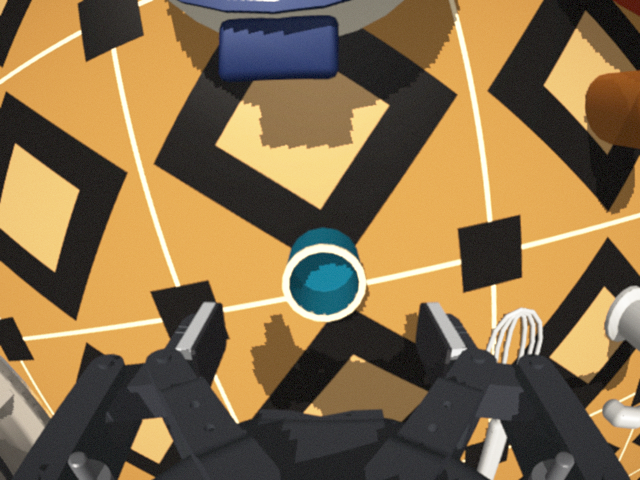

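```bash
python3 -c "
from h import *
for f,u,v in(('w10',320,325),('w14',324,283)):
  s=ws(f);print(s['ee_pos'],wc(u,v,34,s,0),wc(u,v,34,s,-10))"
```

```text
[445.24760169 -46.44139747 -18.0128146 ] [446.4 -42.1  34. ] [445.1 -47.8  34. ]
[443.94670631 120.45526361  34.18697484] [445.6 118.4  34. ] [444.6 114.   34. ]
```

>>> jog_arm([
  {"claw": 75, "travel": [1.6, -2, -15], "spin": 0},
  {"claw": 70, "travel": [1.6, -2, -35], "spin": 0},
  {"claw": 70, "travel": [1.6, -2, -50], "spin": 0},
  {"claw": 70, "travel": [1.6, -2, -60], "spin": 0},
  {"claw": 50, "travel": [1.6, -2, -60], "spin": 0},
])

```text
clock: 18.45
ee_pos: [447.8, 119.4, -23.4]
tcp_rot: [-3.141, 0.0, 1.353]
contact_force: [-0.3, -0.5, 0.0]
grip_width: 56.7
```

>>> jog_arm([
  {"claw": 30, "travel": [0, 0, 0], "spin": 0},
  {"claw": 30, "travel": [0, 0, 0], "spin": 0},
  {"claw": 30, "travel": [0, 0, 0], "spin": 0},
  {"claw": 30, "travel": [0, 0, 5], "spin": 0},
  {"claw": 30, "travel": [0, 0, 20], "spin": 0},
])

```text
clock: 18.95
ee_pos: [447.2, 119.1, -3.1]
tcp_rot: [-3.14, 0.001, 1.353]
contact_force: [0.4, -0.3, -0.4]
grip_width: 40.1
```

>>> jog_arm([
  {"claw": 30, "travel": [0, 0, 35], "spin": 0},
  {"claw": 30, "travel": [0, 0, 75], "spin": 0},
  {"claw": 30, "travel": [0, 0, 105], "spin": 0},
  {"claw": 30, "travel": [5, 40, 105], "spin": 0},
  {"claw": 30, "travel": [8, 80, 105], "spin": 0},
])

```text
clock: 19.45
ee_pos: [457.2, 199.1, 103.8]
tcp_rot: [3.138, -0.001, 1.349]
contact_force: [1.2, -0.2, -1.2]
grip_width: 40.6
```

```bash
python3 -c "
from h import *
im=wshot('w15')"
```

```text
{'clock': 19.45, 'q': [0.025, 0.326, -0.66, 2.059, 0.27, 0.837, -1.013], 'ee_pos': [457.208, 199.059, 103.787], 'tcp_rot': [3.138, -0.001, 1.349], 'contact_force': [1.223, -0.18, -1.157], 'grip_width': 40.587}
```

View pics/w15.png

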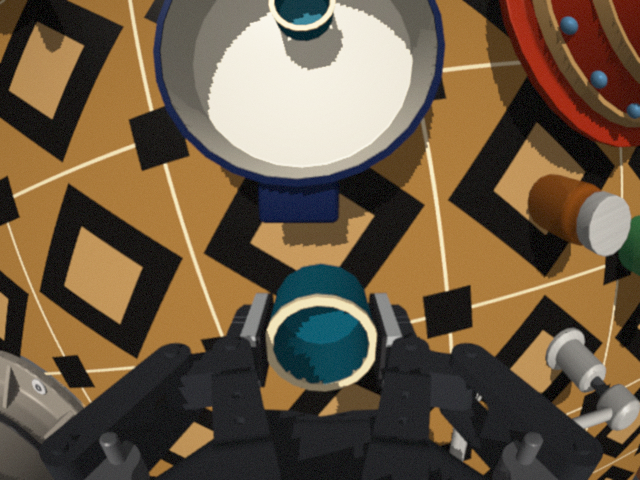

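>>> jog_arm([
  {"claw": 30, "travel": [4, 45, 0], "spin": 0},
  {"claw": 30, "travel": [8.5, 85, 0], "spin": 0},
  {"claw": 30, "travel": [8.5, 96, -20], "spin": 0},
  {"claw": 30, "travel": [8.5, 96, -55], "spin": 0},
  {"claw": 30, "travel": [8.5, 96, -80], "spin": 0},
])

```text
clock: 20.0
ee_pos: [463.8, 295.5, 20.8]
tcp_rot: [-3.141, 0.0, 1.354]
contact_force: [0.4, -0.7, -0.8]
grip_width: 40.3
```

```bash
python3 -c "
from h import *
im=wshot('w16')"
```

```text
{'clock': 20.0, 'q': [-0.207, 0.526, -0.596, 1.998, 0.429, 0.743, -1.28], 'ee_pos': [463.782, 295.528, 20.793], 'tcp_rot': [-3.141, 0.0, 1.354], 'contact_force': [0.391, -0.667, -0.812], 'grip_width': 40.253}
```

View pics/w16.png

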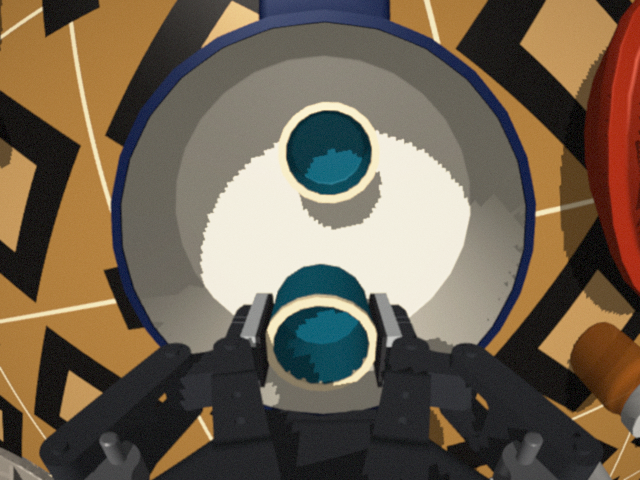

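Good alignment; first cup upright. Lower and release.

>>> jog_arm([
  {"claw": 30, "travel": [0, 0, -18], "spin": 0},
  {"claw": 30, "travel": [0, 0, -32], "spin": 0},
  {"claw": 30, "travel": [0, 0, -38], "spin": 0},
  {"claw": 30, "travel": [0, 0, -40], "spin": 0},
  {"claw": 30, "travel": [0, 0, -41], "spin": 0},
])

```text
clock: 20.55
ee_pos: [464.3, 295.2, -18.3]
tcp_rot: [3.141, 0.0, 1.353]
contact_force: [-7.1, -6.4, 22.6]
grip_width: 40.2
```

>>> jog_arm([
  {"claw": 50, "travel": [0, 0, 1], "spin": 0},
  {"claw": 60, "travel": [0, 0, 2], "spin": 0},
  {"claw": 60, "travel": [0, 0, 20], "spin": 0},
  {"claw": 60, "travel": [0, 0, 60], "spin": 0},
  {"claw": 60, "travel": [0, 0, 105], "spin": 0},
])

```text
clock: 21.05
ee_pos: [463.5, 295.0, 86.7]
tcp_rot: [-3.14, 0.001, 1.353]
contact_force: [1.9, -0.2, 0.2]
grip_width: 60.4
```

```bash
python3 -c "
from h import *
im=wshot('w17');shot('side','s17')"
```

```text
{'clock': 21.05, 'q': [-0.152, 0.435, -0.654, 1.959, 0.343, 0.861, -1.207], 'ee_pos': [463.526, 295.012, 86.731], 'tcp_rot': [-3.14, 0.001, 1.353], 'contact_force': [1.887, -0.214, 0.171], 'grip_width': 60.382}
```

View pics/w17.png

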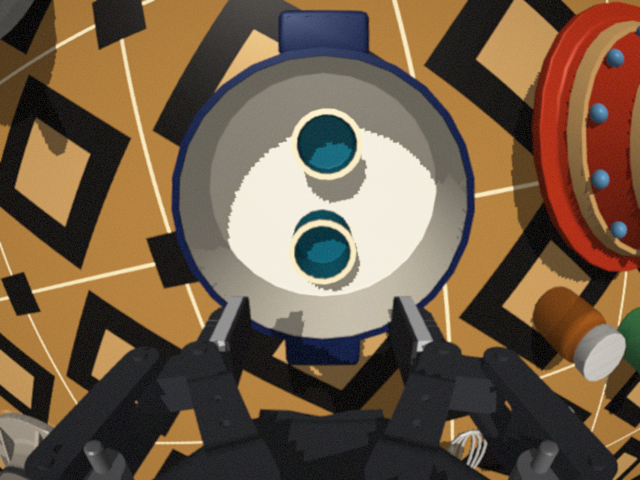

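View pics/s17.png

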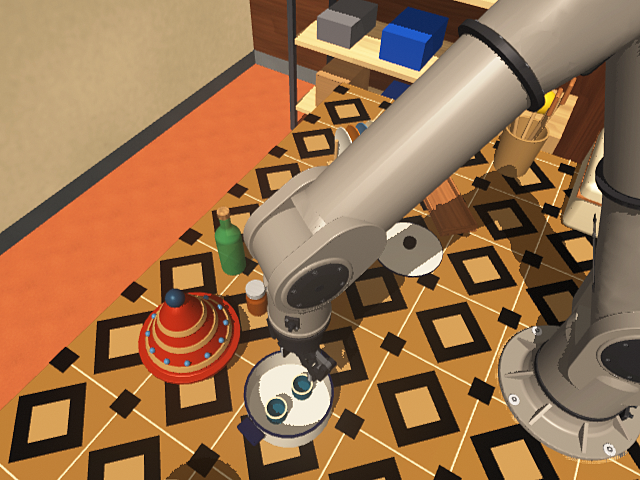

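>>> jog_arm([
  {"claw": 60, "travel": [0, -15, 40], "spin": 0},
  {"claw": 70, "travel": [2, -60, 60], "spin": 0},
  {"claw": 80, "travel": [5, -108, 60], "spin": 0},
  {"claw": 80, "travel": [8, -156, 60], "spin": 0},
  {"claw": 80, "travel": [10, -204, 60], "spin": 0},
])

```text
clock: 21.65
ee_pos: [474.4, 89.4, 146.5]
tcp_rot: [3.14, -0.0, 1.353]
contact_force: [1.3, 0.2, 0.5]
grip_width: 79.9
```

>>> jog_arm([
  {"claw": 80, "travel": [10, -48, 0], "spin": 0},
  {"claw": 80, "travel": [25, -92, 0], "spin": 0},
  {"claw": 80, "travel": [45, -135, 0], "spin": 0.05},
  {"claw": 80, "travel": [65, -180, 0], "spin": 0.09},
  {"claw": 80, "travel": [75, -200, 0], "spin": 0.09},
])

```text
clock: 22.15
ee_pos: [550.2, -113.6, 146.0]
tcp_rot: [3.141, 0.001, 1.44]
contact_force: [-0.0, 0.8, -0.1]
grip_width: 79.8
```

```bash
python3 -c "
from h import *
im=wshot('w18')"
```

```text
{'clock': 22.15, 'q': [0.523, 0.347, -0.528, 1.893, 0.213, 0.956, -0.233], 'ee_pos': [550.172, -113.587, 146.049], 'tcp_rot': [3.141, 0.001, 1.44], 'contact_force': [-0.014, 0.812, -0.107], 'grip_width': 79.796}
```

View pics/w18.png

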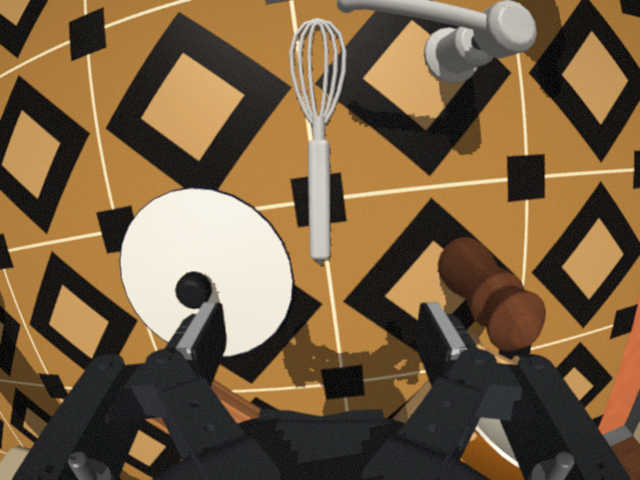

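```bash
python3 -c "
from h import *
s=ws('w18')
for u,v,z in((321,258,12),(318,142,12),(317,20,5),(515,26,121),(450,55,4),(193,289,43)):print(wc(u,v,z,s,0))"
```

```text
[ 545.9 -151.    12. ]
[556.5 -51.3  12. ]
[569.3  52.9   5. ]
[679.   12.4 121. ]
[679.3  13.7   4. ]
[ 435.8 -153.9   43. ]
```

>>> jog_arm([
  {"claw": 70, "travel": [3, 25, 0], "spin": 0.02},
  {"claw": 60, "travel": [5.4, 47, -30], "spin": 0.02},
  {"claw": 50, "travel": [5.4, 47, -75], "spin": 0.02},
  {"claw": 50, "travel": [5.4, 47, -115], "spin": 0.02},
  {"claw": 50, "travel": [5.4, 47, -145], "spin": 0.02},
])

```text
clock: 22.7
ee_pos: [553.8, -61.2, -1.0]
tcp_rot: [-3.14, -0.0, 1.463]
contact_force: [0.6, 0.2, -0.1]
grip_width: 50.0
```

```bash
python3 -c "
from h import *
im=wshot('w19')"
```

```text
{'clock': 22.7, 'q': [0.37, 0.545, -0.47, 1.996, 0.378, 0.687, -0.445], 'ee_pos': [553.792, -61.212, -1.009], 'tcp_rot': [-3.14, -0.0, 1.463], 'contact_force': [0.59, 0.153, -0.052], 'grip_width': 49.996}
```

View pics/w19.png

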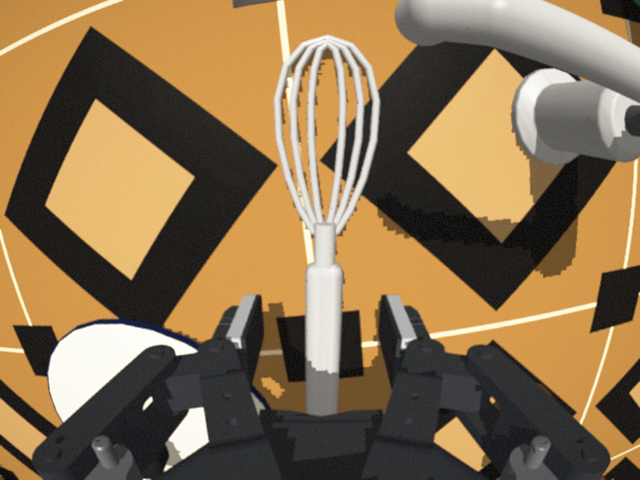

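>>> jog_arm([
  {"claw": 50, "travel": [0, 0, -6], "spin": 0},
  {"claw": 50, "travel": [0, 0, -13], "spin": 0},
  {"claw": 40, "travel": [0, 0, -16], "spin": 0},
  {"claw": 15, "travel": [0, 0, -16], "spin": 0},
  {"claw": 5, "travel": [0, 0, -16], "spin": 0},
], newtons=60)

```text
clock: 23.25
ee_pos: [555.2, -61.9, -14.3]
tcp_rot: [3.14, 0.0, 1.463]
contact_force: [-0.1, 0.7, -0.8]
grip_width: 11.7
```

>>> jog_arm([
  {"claw": 5, "travel": [0, 0, 0], "spin": 0},
  {"claw": 5, "travel": [0, 0, 0], "spin": 0},
  {"claw": 5, "travel": [0, 0, 3], "spin": 0},
  {"claw": 5, "travel": [0, 0, 10], "spin": 0},
  {"claw": 5, "travel": [0, 0, 20], "spin": 0},
])

```text
clock: 23.75
ee_pos: [554.5, -61.7, 5.3]
tcp_rot: [-3.141, -0.0, 1.463]
contact_force: [0.9, 1.4, 0.1]
grip_width: 5.1
```

```bash
python3 -c "
from h import *
im=wshot('w20')"
```

```text
{'clock': 23.75, 'q': [0.375, 0.536, -0.474, 1.992, 0.371, 0.698, -0.439], 'ee_pos': [554.475, -61.673, 5.347], 'tcp_rot': [-3.141, -0.0, 1.463], 'contact_force': [0.945, 1.372, 0.066], 'grip_width': 5.092}
```

View pics/w20.png

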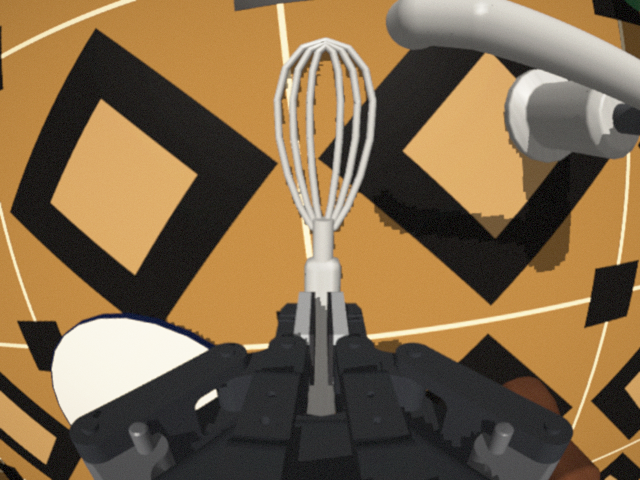

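>>> jog_arm([
  {"claw": 30, "travel": [1, -3, 0], "spin": 0},
  {"claw": 45, "travel": [1, -3, 0], "spin": 0},
  {"claw": 45, "travel": [1, -3, -12], "spin": 0},
  {"claw": 45, "travel": [1, -3, -24], "spin": 0},
  {"claw": 45, "travel": [1, -3, -33], "spin": 0},
])

```text
clock: 24.3
ee_pos: [554.9, -64.6, -30.0]
tcp_rot: [-3.14, -0.0, 1.463]
contact_force: [0.1, 0.8, -0.1]
grip_width: 45.0
```

>>> jog_arm([
  {"claw": 35, "travel": [0, 0, 0], "spin": 0},
  {"claw": 20, "travel": [0, 0, 0], "spin": 0},
  {"claw": 8, "travel": [0, 0, 0], "spin": 0},
  {"claw": 8, "travel": [0, 0, 0], "spin": 0},
  {"claw": 8, "travel": [0, 0, 0], "spin": 0},
])

```text
clock: 24.8
ee_pos: [555.5, -64.8, -28.2]
tcp_rot: [-3.141, 0.0, 1.463]
contact_force: [-0.0, 0.5, -0.7]
grip_width: 16.4
```

Gripped at 16.4 (handle is ~18). Lift and check.

>>> jog_arm([
  {"claw": 8, "travel": [0, 0, 0], "spin": 0},
  {"claw": 8, "travel": [0, 0, 5], "spin": 0},
  {"claw": 8, "travel": [0, 0, 20], "spin": 0},
  {"claw": 8, "travel": [0, 0, 35], "spin": 0},
  {"claw": 8, "travel": [0, 0, 45], "spin": 0},
])

```text
clock: 25.3
ee_pos: [556.5, -64.7, 19.1]
tcp_rot: [3.14, 0.0, 1.463]
contact_force: [-0.2, -0.4, -1.9]
grip_width: 16.4
```

```bash
python3 -c "
from h import *
im=wshot('w21')"
```

```text
{'clock': 25.3, 'q': [0.389, 0.517, -0.485, 1.983, 0.357, 0.723, -0.421], 'ee_pos': [556.461, -64.745, 19.061], 'tcp_rot': [3.14, 0.0, 1.463], 'contact_force': [-0.218, -0.448, -1.882], 'grip_width': 16.374}
```

View pics/w21.png

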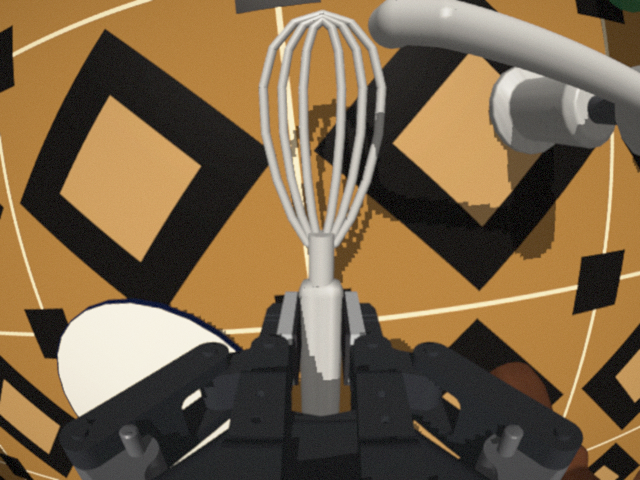

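>>> jog_arm([
  {"claw": 8, "travel": [0, -35, 0], "spin": 0},
  {"claw": 8, "travel": [0, -75, 5], "spin": 0},
  {"claw": 8, "travel": [0, -105, 35], "spin": 0},
  {"claw": 8, "travel": [0, -135, 70], "spin": 0.05},
  {"claw": 8, "travel": [-10, -165, 90], "spin": 0.15},
])

```text
clock: 25.85
ee_pos: [547.1, -231.0, 109.8]
tcp_rot: [3.139, 0.001, 1.615]
contact_force: [0.4, 0.1, -1.0]
grip_width: 16.3
```

>>> jog_arm([
  {"claw": 8, "travel": [-15, -35, 0], "spin": 0.14},
  {"claw": 8, "travel": [-35, -70, 0], "spin": 0.28},
  {"claw": 8, "travel": [-60, -105, 0], "spin": 0.42},
  {"claw": 8, "travel": [-80, -140, 0], "spin": 0.56},
  {"claw": 8, "travel": [-99, -169, 0], "spin": 0.7},
])

```text
clock: 26.35
ee_pos: [445.1, -400.9, 107.3]
tcp_rot: [-3.141, 0.001, 2.317]
contact_force: [0.7, 0.3, -0.1]
grip_width: 16.1
```

```bash
python3 -c "
from h import *
im=wshot('w22')"
```

```text
{'clock': 26.35, 'q': [1.132, 0.481, -0.653, 1.835, 0.355, 0.944, 1.068], 'ee_pos': [445.139, -400.869, 107.301], 'tcp_rot': [-3.141, 0.001, 2.317], 'contact_force': [0.749, 0.308, -0.11], 'grip_width': 16.083}
```

View pics/w22.png

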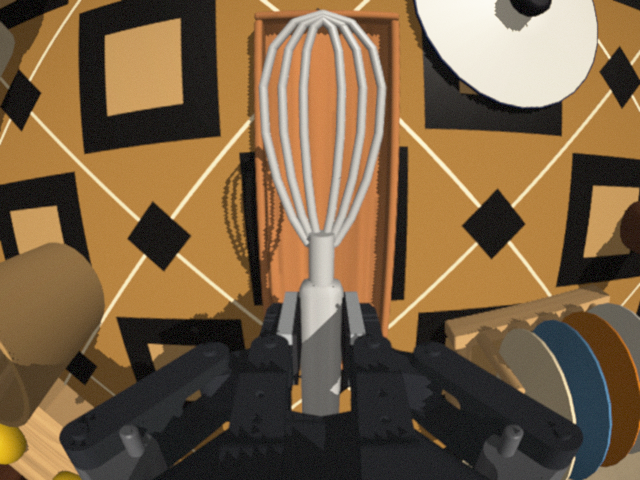

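```bash
python3 -c "
from h import *
s=ws('w22')
a=wr(257,14,24,s);b=wr(397,14,24,s);print(a,b,np.hypot(*(a-b)[:2]))
m=(wr(267,250,24,s)+wr(390,250,24,s))/2;print(m)
c=(a+b)/2;d=m-c;print(c,np.arctan2(d[1],d[0]))
d=np.array([np.cos(-.833),np.sin(-.833)]);print('center',c[:2]+140*d)
for p,z in(((490,240),50),((435,205),50),((583,365),60)):print(pix2w('top',*p,z))
"
```

```text
[ 305.70280084 -315.90189447   24.        ] [ 375.50481701 -250.37527305   24.        ] 95.7395402888046
[ 456.92237673 -406.72977621   24.        ]
[ 340.60380893 -283.13858376   24.        ] -0.8157028836938238
center [ 434.77605945 -386.73195821]
[ 588.90597606 -380.38547316   50.        ]
[ 671.30523711 -262.74575064   50.        ]
[ 317.61975145 -550.58619061   60.        ]
```

>>> jog_arm([
  {"claw": 8, "travel": [1, 2, -30], "spin": 0},
  {"claw": 8, "travel": [1, 2, -65], "spin": 0},
  {"claw": 8, "travel": [1, 2, -95], "spin": 0},
  {"claw": 8, "travel": [1, 2, -112], "spin": 0},
  {"claw": 8, "travel": [1, 2, -122], "spin": 0},
])

```text
clock: 26.9
ee_pos: [447.5, -396.3, -16.1]
tcp_rot: [-3.141, -0.001, 2.313]
contact_force: [-0.4, -0.3, -1.6]
grip_width: 16.3
```

>>> jog_arm([
  {"claw": 8, "travel": [0, 0, -2], "spin": 0},
  {"claw": 8, "travel": [0, 0, -4], "spin": 0},
  {"claw": 8, "travel": [0, 0, -5], "spin": 0},
  {"claw": 8, "travel": [0, 0, -5], "spin": 0},
  {"claw": 8, "travel": [0, 0, -5], "spin": 0},
])

```text
clock: 27.4
ee_pos: [447.9, -397.0, -19.5]
tcp_rot: [-3.142, 0.001, 2.313]
contact_force: [0.2, 0.4, -1.6]
grip_width: 16.3
```

>>> jog_arm([
  {"claw": 8, "travel": [-1, -1, -1], "spin": 0},
  {"claw": 8, "travel": [-1, -1, -2], "spin": 0},
  {"claw": 30, "travel": [-1, -1, -2], "spin": 0},
  {"claw": 40, "travel": [-1, -1, -2], "spin": 0},
  {"claw": 40, "travel": [-1, -1, 5], "spin": 0},
])

```text
clock: 27.9
ee_pos: [446.4, -397.4, -15.5]
tcp_rot: [-3.141, -0.001, 2.313]
contact_force: [-0.1, -0.0, 0.8]
grip_width: 40.0
```

>>> jog_arm([
  {"claw": 40, "travel": [0, 0, 20], "spin": 0},
  {"claw": 40, "travel": [0, 0, 60], "spin": 0},
  {"claw": 40, "travel": [0, 0, 105], "spin": 0},
  {"claw": 60, "travel": [0, 0, 140], "spin": 0},
  {"claw": 60, "travel": [0, 0, 150], "spin": 0},
])

```text
clock: 28.4
ee_pos: [448.3, -398.6, 139.4]
tcp_rot: [3.141, 0.005, 2.313]
contact_force: [0.8, 0.6, -0.2]
grip_width: 60.2
```

```bash
python3 -c "
from h import *
im=wshot('w23')"
```

```text
{'clock': 28.4, 'q': [1.145, 0.444, -0.674, 1.811, 0.327, 0.995, 1.081], 'ee_pos': [448.329, -398.647, 139.447], 'tcp_rot': [3.141, 0.005, 2.313], 'contact_force': [0.794, 0.59, -0.16], 'grip_width': 60.181}
```

View pics/w23.png

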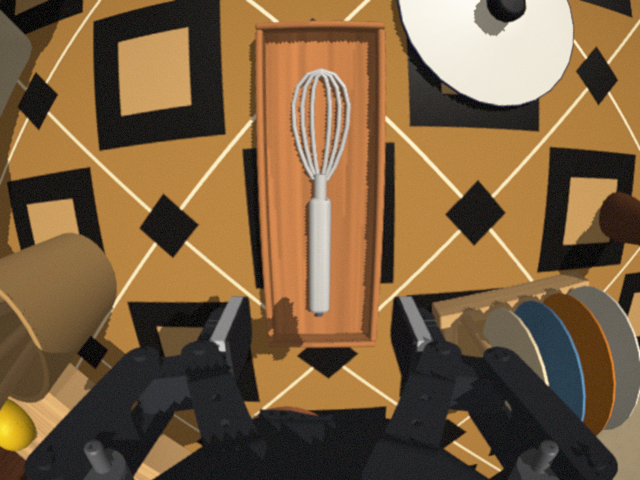

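>>> jog_arm([
  {"claw": 80, "travel": [8, 45, 10], "spin": -0.14},
  {"claw": 80, "travel": [16, 93, 10], "spin": -0.28},
  {"claw": 80, "travel": [20, 141, 10], "spin": -0.42},
  {"claw": 80, "travel": [20, 189, 10], "spin": -0.56},
  {"claw": 80, "travel": [20, 237, 10], "spin": -0.7},
])

```text
clock: 28.95
ee_pos: [466.0, -160.0, 144.2]
tcp_rot: [-3.141, -0.0, 1.611]
contact_force: [1.3, 1.4, -0.0]
grip_width: 79.7
```

>>> jog_arm([
  {"claw": 85, "travel": [0, 48, 0], "spin": -0.14},
  {"claw": 85, "travel": [0, 96, 0], "spin": -0.26},
  {"claw": 85, "travel": [0, 144, 0], "spin": -0.26},
  {"claw": 85, "travel": [0, 192, 0], "spin": -0.26},
  {"claw": 85, "travel": [-5, 240, 0], "spin": -0.26},
])

```text
clock: 29.45
ee_pos: [461.2, 79.9, 144.4]
tcp_rot: [-3.141, -0.0, 1.357]
contact_force: [0.6, -0.0, 0.4]
grip_width: 84.9
```

>>> jog_arm([
  {"claw": 85, "travel": [-5, 48, 0], "spin": 0},
  {"claw": 85, "travel": [-10, 90, -25], "spin": 0},
  {"claw": 85, "travel": [-14, 125, -50], "spin": 0},
  {"claw": 85, "travel": [-14, 135, -70], "spin": 0},
  {"claw": 85, "travel": [-14, 135, -70], "spin": 0},
])

```text
clock: 29.95
ee_pos: [445.3, 214.1, 72.2]
tcp_rot: [-3.137, 0.001, 1.36]
contact_force: [0.4, -0.2, 0.8]
grip_width: 85.1
```

```bash
python3 -c "
from h import *
im=wshot('w24')"
```

```text
{'clock': 29.95, 'q': [0.062, 0.4, -0.758, 2.082, 0.378, 0.803, -1.135], 'ee_pos': [445.314, 214.09, 72.161], 'tcp_rot': [-3.137, 0.001, 1.36], 'contact_force': [0.449, -0.198, 0.789], 'grip_width': 85.115}
```

View pics/w24.png

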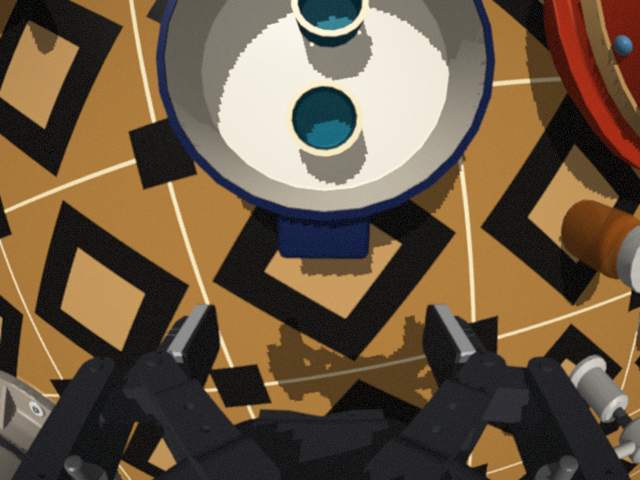

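```bash
python3 -c "
from h import *
s=ws('w24')
a=wr(279,257,52,s);b=wr(370,257,52,s);print(a,b,np.hypot(*(a-b)[:2]),np.arctan2(b[1]-a[1],b[0]-a[0]),(a+b)/2)
for y in(250,255):print(wr(324,y,55,s))
"
```

```text
[424.04948995 223.70835078  52.        ] [473.25863974 213.28692044  52.        ] 50.30056295977071 -0.20869477794027888 [448.65406484 218.49763561  52.        ]
[449.4183308  223.61107219  55.        ]
[448.83026204 220.8130579   55.        ]
```

>>> jog_arm([
  {"claw": 80, "travel": [5.9, 16, 0], "spin": 0},
  {"claw": 75, "travel": [5.9, 16, -20], "spin": 0},
  {"claw": 70, "travel": [5.9, 16, -45], "spin": 0},
  {"claw": 70, "travel": [5.9, 16, -60], "spin": 0},
  {"claw": 70, "travel": [5.9, 16, -66], "spin": 0},
])

```text
clock: 30.5
ee_pos: [453.5, 227.7, 8.2]
tcp_rot: [-3.141, 0.001, 1.355]
contact_force: [-0.8, -0.6, 0.8]
grip_width: 70.0
```

>>> jog_arm([
  {"claw": 60, "travel": [0, 0, 0], "spin": 0},
  {"claw": 45, "travel": [0, 0, 0], "spin": 0},
  {"claw": 40, "travel": [0, 0, 0], "spin": 0},
  {"claw": 40, "travel": [0, 0, 0], "spin": 0},
  {"claw": 40, "travel": [0, 0, 0], "spin": 0},
], newtons=50)

```text
clock: 31.0
ee_pos: [453.8, 228.8, 10.0]
tcp_rot: [3.141, 0.0, 1.357]
contact_force: [-3.6, -2.7, 4.4]
grip_width: 48.9
```

```bash
python3 -c "
from h import *
im=wshot('w25')"
```

```text
{'clock': 31.0, 'q': [-0.034, 0.512, -0.681, 2.092, 0.5, 0.7, -1.259], 'ee_pos': [453.764, 228.847, 9.956], 'tcp_rot': [3.141, 0.0, 1.357], 'contact_force': [-3.56, -2.665, 4.366], 'grip_width': 48.928}
```

View pics/w25.png

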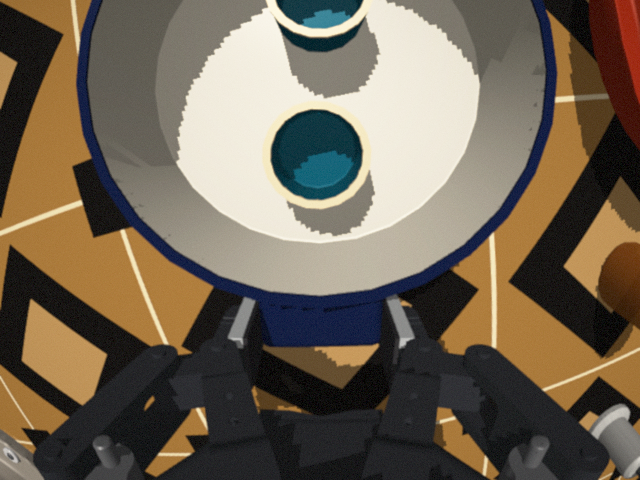

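>>> jog_arm([
  {"claw": 40, "travel": [1, -3, 0], "spin": 0},
  {"claw": 40, "travel": [2.5, -9, 0], "spin": 0},
  {"claw": 40, "travel": [5, -17, 0], "spin": 0},
  {"claw": 40, "travel": [8, -27, 0], "spin": 0},
  {"claw": 40, "travel": [11, -38, 0], "spin": 0},
], newtons=70)

```text
clock: 31.55
ee_pos: [465.4, 192.0, 10.1]
tcp_rot: [3.14, -0.002, 1.358]
contact_force: [-0.8, 6.7, 1.1]
grip_width: 48.2
```

```bash
python3 -c "
from h import *
im=wshot('w26')"
```

```text
{'clock': 31.55, 'q': [0.043, 0.505, -0.68, 2.104, 0.496, 0.691, -1.18], 'ee_pos': [465.37, 192.014, 10.136], 'tcp_rot': [3.14, -0.002, 1.358], 'contact_force': [-0.795, 6.677, 1.129], 'grip_width': 48.189}
```

View pics/w26.png

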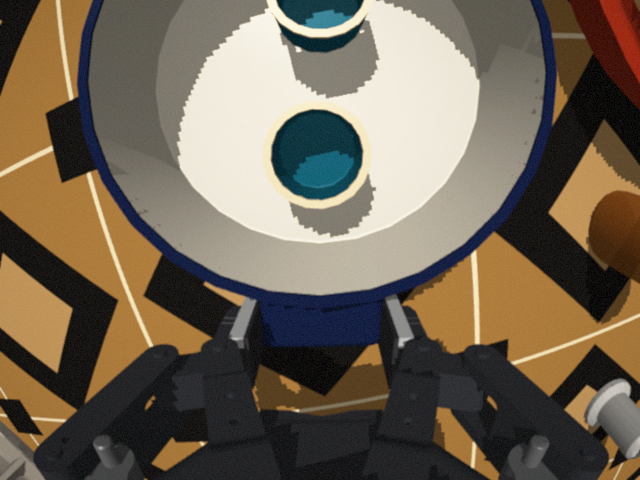

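>>> jog_arm([
  {"claw": 40, "travel": [3.5, -12, 0], "spin": 0},
  {"claw": 40, "travel": [7, -24, 0], "spin": 0},
  {"claw": 40, "travel": [10.5, -36, 0], "spin": 0},
  {"claw": 40, "travel": [14, -48, 0], "spin": 0},
  {"claw": 40, "travel": [18, -61, 0], "spin": 0},
])

```text
clock: 32.1
ee_pos: [483.4, 130.9, 10.1]
tcp_rot: [3.14, -0.002, 1.358]
contact_force: [-1.9, 5.6, 3.7]
grip_width: 48.3
```

>>> jog_arm([
  {"claw": 40, "travel": [3.5, -12, 0], "spin": 0},
  {"claw": 40, "travel": [7, -24, 0], "spin": 0},
  {"claw": 40, "travel": [10.5, -36, 0], "spin": 0},
  {"claw": 40, "travel": [14, -48, 0], "spin": 0},
  {"claw": 40, "travel": [18, -61, 0], "spin": 0},
])

```text
clock: 32.6
ee_pos: [501.5, 69.9, 10.1]
tcp_rot: [3.14, -0.002, 1.358]
contact_force: [-1.4, 7.7, 4.3]
grip_width: 48.3
```

>>> jog_arm([
  {"claw": 40, "travel": [3.5, -12, 0], "spin": 0},
  {"claw": 40, "travel": [7, -24, 0], "spin": 0},
  {"claw": 40, "travel": [10.5, -36, 0], "spin": 0},
  {"claw": 40, "travel": [14, -45, 0], "spin": 0},
  {"claw": 40, "travel": [16, -52, 0], "spin": 0},
])

```text
clock: 33.1
ee_pos: [517.6, 17.6, 10.1]
tcp_rot: [3.14, -0.002, 1.357]
contact_force: [-1.6, 8.5, 4.9]
grip_width: 47.9
```

```bash
python3 -c "
from h import *
im=wshot('w27');shot('side','s27')"
```

```text
{'clock': 33.1, 'q': [0.38, 0.518, -0.657, 2.073, 0.485, 0.702, -0.807], 'ee_pos': [517.604, 17.634, 10.118], 'tcp_rot': [3.14, -0.002, 1.357], 'contact_force': [-1.569, 8.495, 4.932], 'grip_width': 47.885}
```

View pics/w27.png

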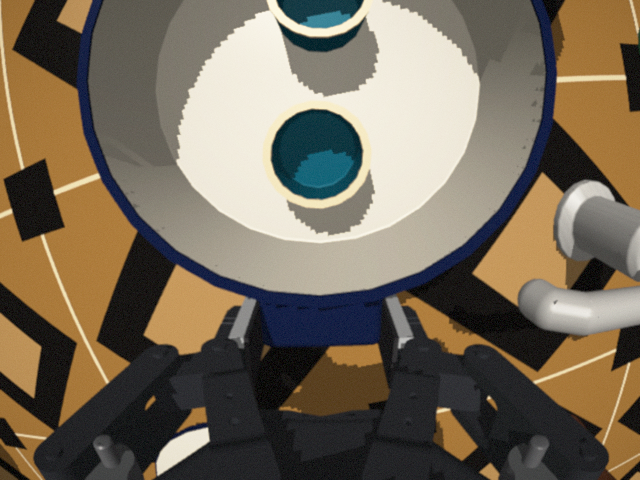

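View pics/s27.png

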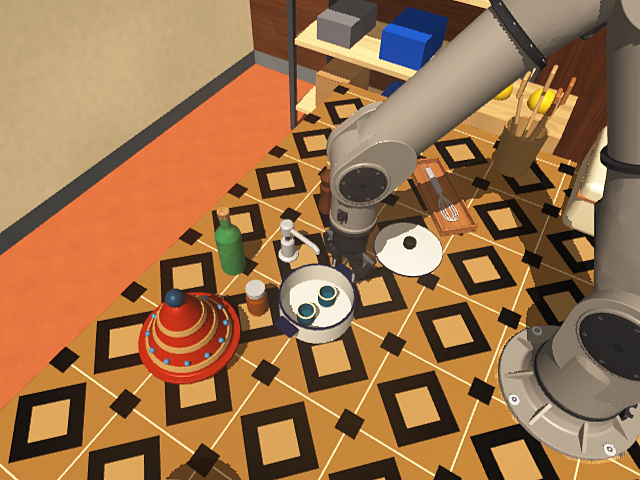

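>>> jog_arm([
  {"claw": 40, "travel": [0, -10, 0], "spin": 0},
  {"claw": 40, "travel": [0, -21, 0], "spin": 0},
  {"claw": 40, "travel": [1, -32, 0], "spin": 0},
  {"claw": 40, "travel": [4, -43, 0], "spin": 0},
  {"claw": 40, "travel": [8, -53, 0], "spin": 0},
])

```text
clock: 33.7
ee_pos: [525.2, -35.2, 10.1]
tcp_rot: [3.141, -0.001, 1.358]
contact_force: [-2.8, 9.2, 6.4]
grip_width: 47.8
```

>>> jog_arm([
  {"claw": 40, "travel": [4, -8, 0], "spin": 0},
  {"claw": 40, "travel": [8, -15, 0], "spin": 0},
  {"claw": 40, "travel": [12, -21, 0], "spin": 0},
  {"claw": 40, "travel": [13, -22, 0], "spin": 0},
  {"claw": 40, "travel": [13, -22, 0], "spin": 0},
])

```text
clock: 34.2
ee_pos: [538.0, -57.4, 10.1]
tcp_rot: [3.141, -0.001, 1.357]
contact_force: [-3.9, 4.6, 8.9]
grip_width: 47.7
```

```bash
python3 -c "
from h import *
im=wshot('w28');shot('side','s28')
im=shot('top','t28')
cv2.imwrite('pics/t28c.png',cv2.resize(im[170:340,240:440,::-1],None,fx=3.5,fy=3.5,interpolation=cv2.INTER_CUBIC))"
```

```text
{'clock': 34.2, 'q': [0.504, 0.544, -0.643, 2.022, 0.485, 0.728, -0.653], 'ee_pos': [537.952, -57.358, 10.106], 'tcp_rot': [3.141, -0.001, 1.357], 'contact_force': [-3.86, 4.628, 8.888], 'grip_width': 47.694}
```

View pics/w28.png

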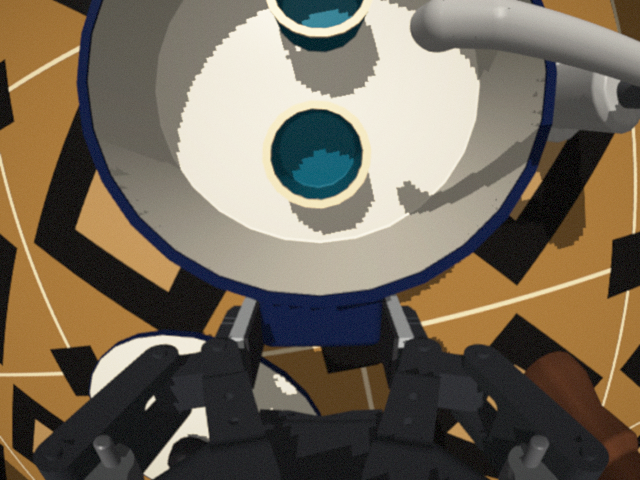

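View pics/t28c.png

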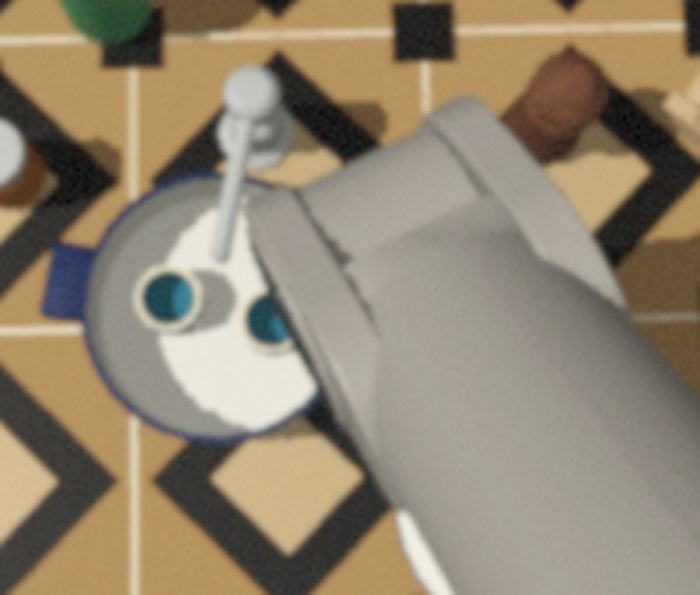

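View pics/s28.png

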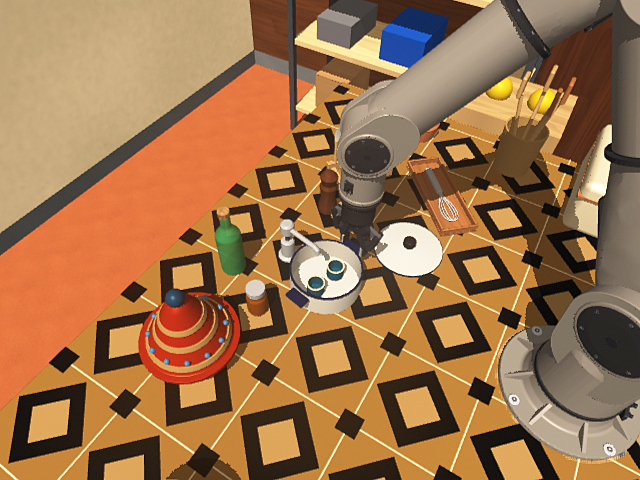

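>>> jog_arm([
  {"claw": 55, "travel": [0, 0, 0], "spin": 0},
  {"claw": 70, "travel": [0, -1, 0], "spin": 0},
  {"claw": 70, "travel": [0, -1, 15], "spin": 0},
  {"claw": 70, "travel": [0, -1, 50], "spin": 0},
  {"claw": 70, "travel": [0, -1, 95], "spin": 0},
])

```text
clock: 34.85
ee_pos: [536.6, -58.9, 104.8]
tcp_rot: [-3.139, -0.0, 1.357]
contact_force: [0.3, -0.7, 0.5]
grip_width: 70.0
```

>>> jog_arm([
  {"claw": 40, "travel": [0, 0, 45], "spin": 0},
  {"claw": 20, "travel": [10, 0, 55], "spin": 0},
  {"claw": 0, "travel": [35, 5, 55], "spin": 0},
  {"claw": 0, "travel": [70, 15, 55], "spin": 0},
  {"claw": 0, "travel": [100, 35, 55], "spin": 0},
])

```text
clock: 35.35
ee_pos: [639.1, -25.9, 160.4]
tcp_rot: [3.14, 0.001, 1.354]
contact_force: [0.7, -0.8, 0.4]
grip_width: 0.5
```

```bash
python3 -c "
from h import *
im=wshot('w29')
print(pix2w('top',261,142,200),pix2w('top',270,175,10))"
```

```text
{'clock': 35.35, 'q': [0.474, 0.501, -0.724, 1.695, 0.369, 1.086, -0.58], 'ee_pos': [639.112, -25.865, 160.38], 'tcp_rot': [3.14, 0.001, 1.354], 'contact_force': [0.701, -0.83, 0.446], 'grip_width': 0.544}
[770.99247666 109.59054877 200.        ] [761.65930183 115.35001606  10.        ]
```

View pics/w29.png

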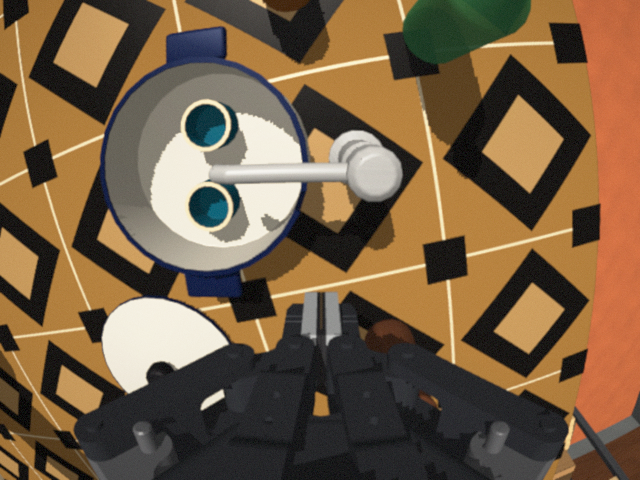

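```bash
python3 -c "
from h import *
s=ws('w29');print(wr(376,172,121,s),wr(378,169,121,s),wr(215,173,98,s))
l=wr(105,165,64,s);r=wr(307,165,64,s);print(l,r)"
```

```text
[681.15690269  15.75780204 121.        ] [682.62659449  17.24006739 121.        ] [582.73672772  34.83229513  98.        ]
[480.88227423  64.87656     64.        ] [640.14691967  22.59749282  64.        ]
```

>>> jog_arm([
  {"claw": 0, "travel": [21, 21, 0], "spin": 0},
  {"claw": 0, "travel": [42, 41.5, 0], "spin": 0},
  {"claw": 0, "travel": [42, 41.5, -30], "spin": 0},
  {"claw": 0, "travel": [42, 41.5, -50], "spin": 0},
  {"claw": 0, "travel": [42, 41.5, -55], "spin": 0},
])

```text
clock: 35.9
ee_pos: [678.5, 17.3, 102.6]
tcp_rot: [-3.139, 0.0, 1.357]
contact_force: [0.5, -0.8, -0.2]
grip_width: 0.2
```

```bash
python3 -c "
from h import *
im=wshot('w30')
im=shot('side','s30')
cv2.imwrite('pics/s30c.png',cv2.resize(im[180:330,220:420,::-1],None,fx=4,fy=4,interpolation=cv2.INTER_CUBIC))"
```

```text
{'clock': 35.9, 'q': [0.36, 0.62, -0.686, 1.644, 0.44, 1.041, -0.676], 'ee_pos': [678.497, 17.282, 102.643], 'tcp_rot': [-3.139, 0.0, 1.357], 'contact_force': [0.49, -0.773, -0.167], 'grip_width': 0.195}
```

View pics/w30.png

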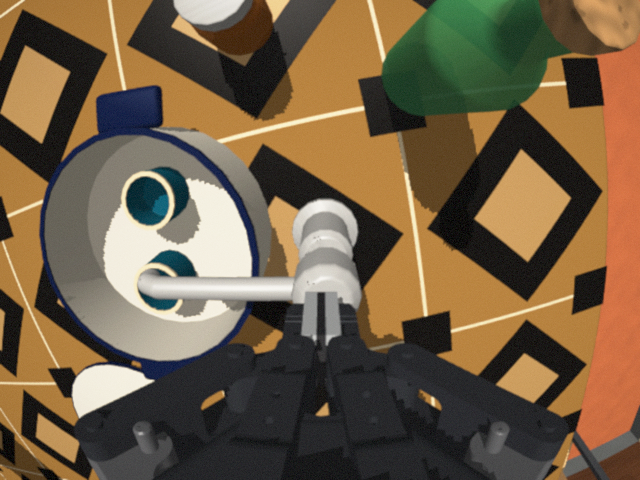

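View pics/s30c.png

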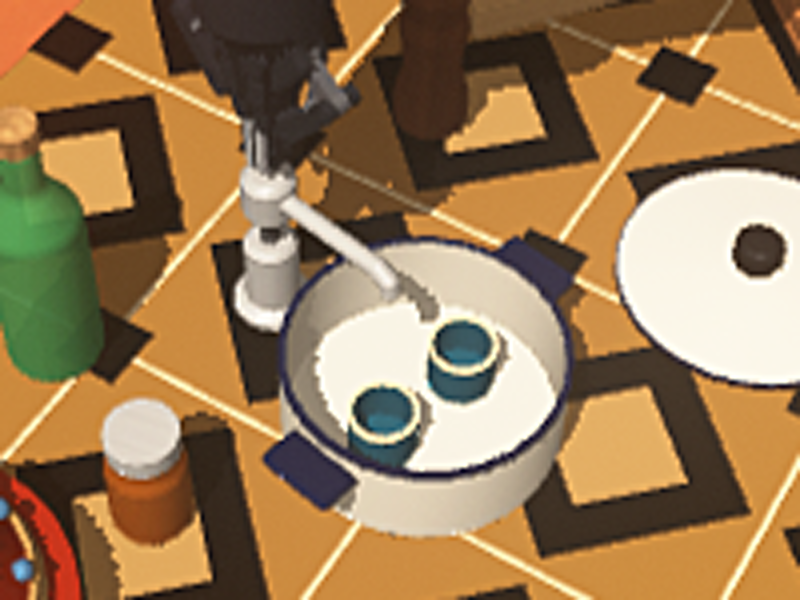

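>>> jog_arm([
  {"claw": 0, "travel": [2, -1, -3], "spin": 0},
  {"claw": 0, "travel": [2, -1, -6], "spin": 0},
  {"claw": 0, "travel": [2, -1, -9], "spin": 0},
  {"claw": 0, "travel": [2, -1, -12], "spin": 0},
  {"claw": 0, "travel": [2, -1, -14], "spin": 0},
])

```text
clock: 36.5
ee_pos: [681.8, 16.4, 89.9]
tcp_rot: [3.141, -0.0, 1.357]
contact_force: [0.1, -1.5, 1.8]
grip_width: -0.2
```

>>> jog_arm([
  {"claw": 0, "travel": [0, 0, -3], "spin": 0},
  {"claw": 0, "travel": [0, 0, -6], "spin": 0},
  {"claw": 0, "travel": [0, 0, -9], "spin": 0},
  {"claw": 0, "travel": [0, 0, -12], "spin": 0},
  {"claw": 0, "travel": [0, 0, -14], "spin": 0},
])

```text
clock: 37.0
ee_pos: [681.8, 16.4, 75.7]
tcp_rot: [3.141, -0.0, 1.357]
contact_force: [-1.5, -1.3, 6.2]
grip_width: 0.3
```

>>> jog_arm([
  {"claw": 0, "travel": [0, 0, -1.5], "spin": 0},
  {"claw": 0, "travel": [0, 0, -3], "spin": 0},
  {"claw": 0, "travel": [0, 0, -4], "spin": 0},
  {"claw": 0, "travel": [0, 0, -4], "spin": 0},
  {"claw": 0, "travel": [0, 0, -4], "spin": 0},
])

```text
clock: 37.5
ee_pos: [682.0, 16.4, 73.5]
tcp_rot: [3.14, 0.0, 1.357]
contact_force: [-9.0, -3.0, 25.6]
grip_width: -0.3
```

>>> jog_arm([
  {"claw": 0, "travel": [0, 0, 5], "spin": 0},
  {"claw": 0, "travel": [0, 0, 15], "spin": 0},
  {"claw": 0, "travel": [0, 0, 30], "spin": 0},
  {"claw": 0, "travel": [0, 0, 60], "spin": 0},
  {"claw": 0, "travel": [0, 0, 85], "spin": 0},
])

```text
clock: 38.0
ee_pos: [681.4, 16.7, 158.5]
tcp_rot: [-3.141, -0.0, 1.357]
contact_force: [0.2, -0.4, -0.4]
grip_width: 0.2
```

>>> jog_arm([
  {"claw": 20, "travel": [-35, -10, 0], "spin": 0},
  {"claw": 50, "travel": [-70, -30, 0], "spin": 0},
  {"claw": 80, "travel": [-110, -50, 0], "spin": 0},
  {"claw": 80, "travel": [-130, -75, 0], "spin": 0},
  {"claw": 80, "travel": [-145, -90, 0], "spin": 0},
])

```text
clock: 38.5
ee_pos: [534.9, -75.4, 157.4]
tcp_rot: [-3.141, 0.001, 1.356]
contact_force: [-0.5, -0.3, 0.2]
grip_width: 72.1
```

```bash
python3 -c "
from h import *
im=wshot('w31')
im=shot('side','s31')
cv2.imwrite('pics/s31c.png',cv2.resize(im[180:330,220:420,::-1],None,fx=4,fy=4,interpolation=cv2.INTER_CUBIC))"
```

```text
{'clock': 38.5, 'q': [0.657, 0.345, -0.766, 1.917, 0.286, 0.99, -0.453], 'ee_pos': [534.885, -75.383, 157.416], 'tcp_rot': [-3.141, 0.001, 1.356], 'contact_force': [-0.499, -0.323, 0.247], 'grip_width': 72.075}
```

View pics/w31.png

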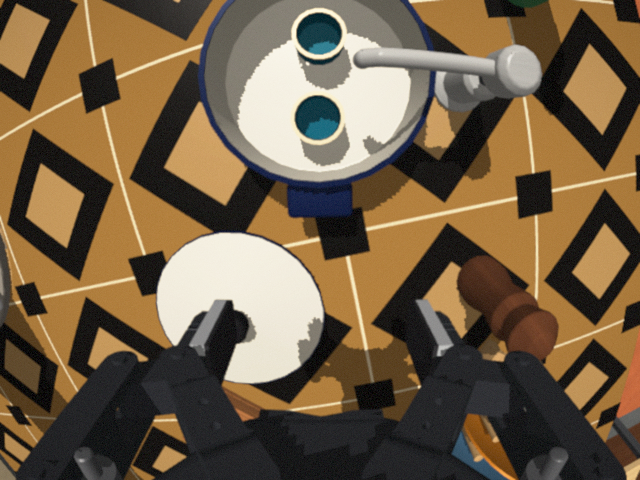

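View pics/s31c.png

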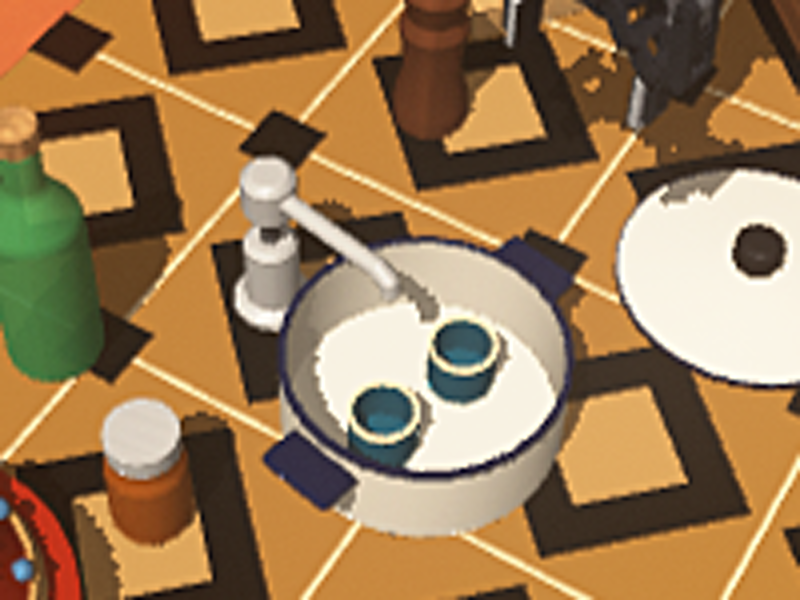

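>>> jog_arm([
  {"claw": 75, "travel": [2, 18, 0], "spin": 0},
  {"claw": 72, "travel": [2, 18, -40], "spin": 0},
  {"claw": 70, "travel": [2, 18, -80], "spin": 0},
  {"claw": 70, "travel": [2, 18, -105], "spin": 0},
  {"claw": 70, "travel": [2, 18, -115], "spin": 0},
])

```text
clock: 39.1
ee_pos: [537.8, -54.6, 39.9]
tcp_rot: [-3.139, -0.0, 1.358]
contact_force: [-0.4, 0.5, 0.1]
grip_width: 70.3
```

```bash
python3 -c "
from h import *
im=wshot('w32')"
```

```text
{'clock': 39.1, 'q': [0.536, 0.506, -0.686, 2.004, 0.447, 0.787, -0.626], 'ee_pos': [537.752, -54.566, 39.923], 'tcp_rot': [-3.139, -0.0, 1.358], 'contact_force': [-0.355, 0.5, 0.108], 'grip_width': 70.284}
```

View pics/w32.png

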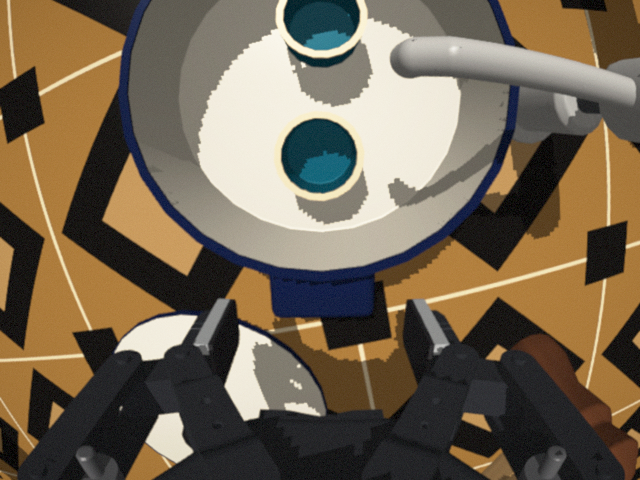

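>>> jog_arm([
  {"claw": 70, "travel": [0, -1, -10], "spin": 0},
  {"claw": 70, "travel": [0, -1, -22], "spin": 0},
  {"claw": 70, "travel": [0, -1, -31], "spin": 0},
  {"claw": 60, "travel": [0, -1, -31], "spin": 0},
  {"claw": 40, "travel": [0, -1, -31], "spin": 0},
])

```text
clock: 39.65
ee_pos: [538.6, -56.6, 11.2]
tcp_rot: [-3.141, 0.0, 1.357]
contact_force: [-11.8, -0.5, 25.9]
grip_width: 48.5
```

>>> jog_arm([
  {"claw": 40, "travel": [0, 0, 0], "spin": 0},
  {"claw": 40, "travel": [0, 0, 0], "spin": 0},
  {"claw": 40, "travel": [0, 0, 0], "spin": 0},
  {"claw": 40, "travel": [-1, 2, 0], "spin": 0},
  {"claw": 40, "travel": [-3, 6, 0], "spin": 0},
])

```text
clock: 40.15
ee_pos: [536.4, -51.9, 11.4]
tcp_rot: [3.14, 0.001, 1.355]
contact_force: [2.2, -4.4, 1.2]
grip_width: 48.0
```

>>> jog_arm([
  {"claw": 40, "travel": [-5, 8, 0], "spin": 0},
  {"claw": 40, "travel": [-11, 18, 0], "spin": 0},
  {"claw": 40, "travel": [-17, 29, 0], "spin": 0},
  {"claw": 40, "travel": [-22, 40, 0], "spin": 0},
  {"claw": 40, "travel": [-27, 51, 0], "spin": 0},
])

```text
clock: 40.65
ee_pos: [509.3, -0.1, 11.5]
tcp_rot: [3.14, 0.0, 1.355]
contact_force: [2.8, -4.4, 0.4]
grip_width: 47.9
```

>>> jog_arm([
  {"claw": 40, "travel": [-4, 11, 0], "spin": 0},
  {"claw": 40, "travel": [-8, 22, 0], "spin": 0},
  {"claw": 40, "travel": [-12, 33, 0], "spin": 0},
  {"claw": 40, "travel": [-16, 44, 0], "spin": 0},
  {"claw": 40, "travel": [-19, 55, 0], "spin": 0},
])

```text
clock: 41.15
ee_pos: [490.2, 54.8, 11.4]
tcp_rot: [3.14, 0.001, 1.355]
contact_force: [1.8, -5.6, 2.1]
grip_width: 48.3
```

>>> jog_arm([
  {"claw": 40, "travel": [-3, 11, 0], "spin": 0},
  {"claw": 40, "travel": [-6, 22, 0], "spin": 0},
  {"claw": 40, "travel": [-9, 33, 0], "spin": 0},
  {"claw": 40, "travel": [-11, 41, 0], "spin": 0},
  {"claw": 40, "travel": [-12, 45, 0], "spin": 0},
])

```text
clock: 41.65
ee_pos: [478.2, 100.2, 11.4]
tcp_rot: [3.14, 0.001, 1.356]
contact_force: [1.9, -9.0, 8.5]
grip_width: 48.0
```

```bash
python3 -c "
from h import *
im=wshot('w33');shot('side','s33')"
```

```text
{'clock': 41.65, 'q': [0.236, 0.486, -0.689, 2.134, 0.493, 0.681, -1.003], 'ee_pos': [478.185, 100.236, 11.382], 'tcp_rot': [3.14, 0.001, 1.356], 'contact_force': [1.895, -8.958, 8.525], 'grip_width': 48.046}
```

View pics/s33.png

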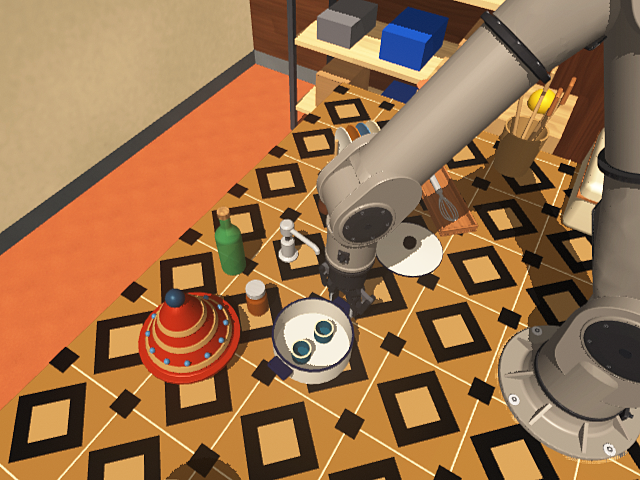

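View pics/w33.png

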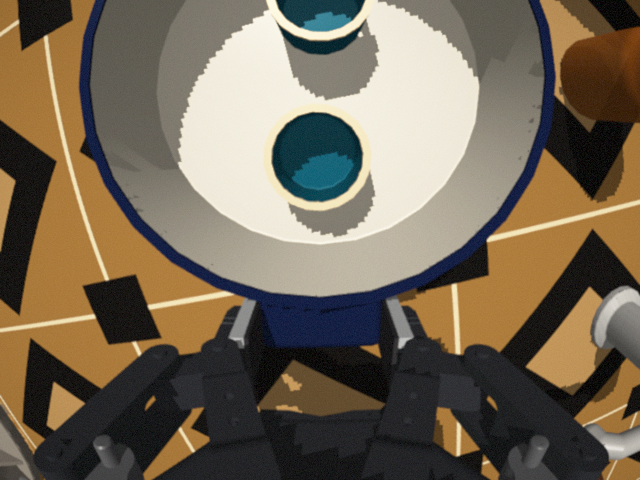

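>>> jog_arm([
  {"claw": 55, "travel": [0, 0, 0], "spin": 0},
  {"claw": 70, "travel": [0, -1, 0], "spin": 0},
  {"claw": 70, "travel": [0, -1, 15], "spin": 0},
  {"claw": 70, "travel": [0, -1, 60], "spin": 0},
  {"claw": 70, "travel": [0, -1, 105], "spin": 0},
])

```text
clock: 42.25
ee_pos: [476.7, 99.9, 117.5]
tcp_rot: [-3.139, -0.0, 1.358]
contact_force: [1.4, -0.8, 1.6]
grip_width: 69.7
```

>>> jog_arm([
  {"claw": 70, "travel": [0, 20, 45], "spin": 0},
  {"claw": 70, "travel": [0, 60, 75], "spin": 0},
  {"claw": 70, "travel": [0, 70, 80], "spin": 0},
  {"claw": 70, "travel": [0, 70, 80], "spin": 0},
  {"claw": 70, "travel": [0, 70, 80], "spin": 0},
])

```text
clock: 42.75
ee_pos: [477.2, 168.7, 195.6]
tcp_rot: [-3.141, 0.001, 1.357]
contact_force: [0.7, -0.7, -0.4]
grip_width: 70.2
```

```bash
python3 -c "
from h import *
im=wshot('w34');im=shot('top','t34')
cv2.imwrite('pics/t34c.png',cv2.resize(im[230:350,130:330,::-1],None,fx=4,fy=4,interpolation=cv2.INTER_CUBIC))"
```

```text
{'clock': 42.75, 'q': [0.295, 0.256, -0.871, 1.944, 0.226, 1.043, -0.89], 'ee_pos': [477.214, 168.696, 195.573], 'tcp_rot': [-3.141, 0.001, 1.357], 'contact_force': [0.75, -0.719, -0.413], 'grip_width': 70.246}
```

View pics/w34.png

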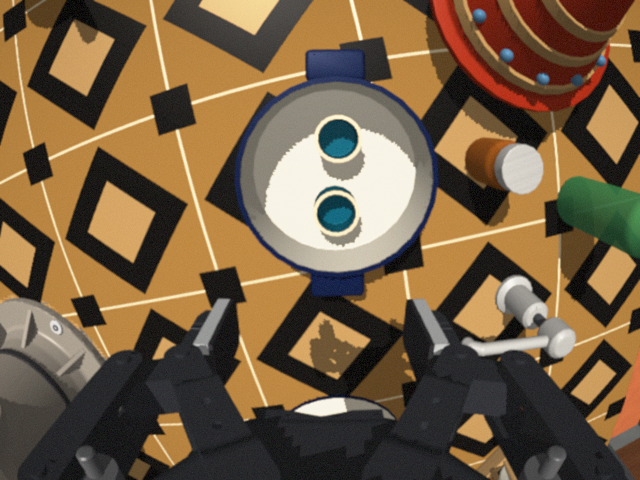

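```bash
python3 -c "
from h import *
from scipy.optimize import least_squares
s=ws('w34')
print(wr(337,174.5,63,s))
im=cv2.imread('pics/w34.png').astype(int);b,g,r=im[...,0],im[...,1],im[...,2]
m=((b>r+25)&(b>g+15)).astype(np.uint8)
# outer radial boundary
P=[]
for a in np.arange(0,360,2):
    c,sn=np.cos(np.radians(a)),np.sin(np.radians(a))
    if abs(c)<0.42: continue
    hit=[t for t in range(80,125) if m[int(round(174+sn*t)),int(round(337+c*t))]]
    if hit: P.append(wr(337+c*max(hit),174+sn*max(hit),61,s)[:2])
P=np.array(P);print(len(P))
f=lambda q:np.hypot(P[:,0]-q[0],P[:,1]-q[1])-q[2]
o=least_squares(f,[496,198,85],loss='soft_l1');print(o.x,np.abs(o.fun).mean())
"
```

```text
[498.18007341 200.90509547  63.        ]
130
[497.44415032 196.16218471  85.60479001] 0.6241772870710312
```

View pics/t34c.png

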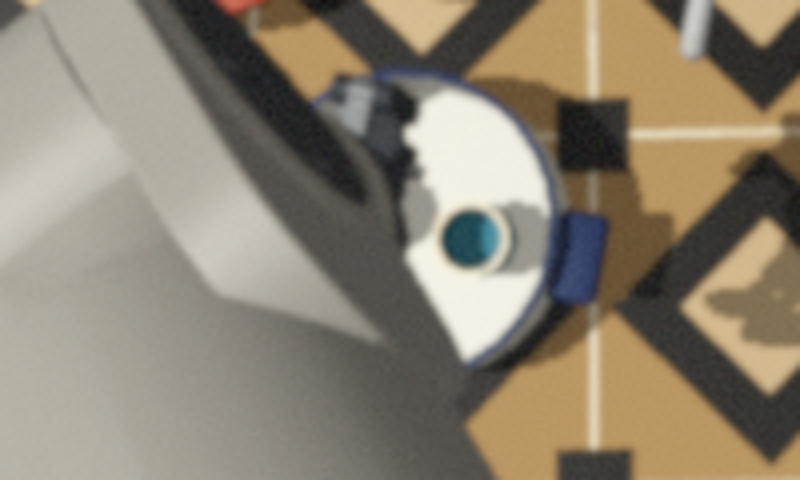

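```bash
python3 -c "
from h import *
s=ws('w34')
im=cv2.imread('pics/w34.png')
cv2.imwrite('pics/w34c.png',cv2.resize(im[35:305,220:450],None,fx=2.2,fy=2.2,interpolation=cv2.INTER_CUBIC))
a=wr(336.5,50,55,s);b=wr(337.5,294,53,s);print(a,b,(a+b)/2,np.hypot(*(a-b)[:2]))
"
```

```text
[519.98603159 303.44044836  55.        ] [476.5908561   90.30464628  53.        ] [498.28844385 196.87254732  54.        ] 217.50864668025173
```

View pics/w34c.png

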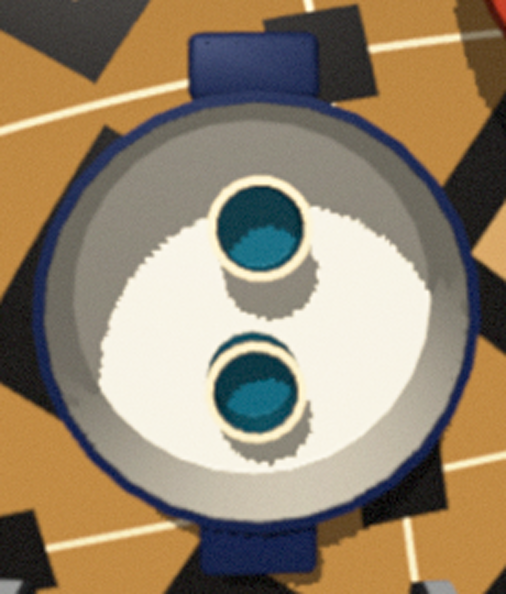

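>>> jog_arm([
  {"claw": 60, "travel": [0, -45, 0], "spin": 0},
  {"claw": 60, "travel": [0, -92, 0], "spin": 0},
  {"claw": 60, "travel": [-5, -139, 0], "spin": 0},
  {"claw": 60, "travel": [-10, -186, 0], "spin": 0},
  {"claw": 60, "travel": [-20, -232, 0], "spin": 0},
])

```text
clock: 43.35
ee_pos: [456.6, -65.3, 195.2]
tcp_rot: [-3.14, -0.0, 1.355]
contact_force: [0.8, 0.5, 0.2]
grip_width: 60.0
```

>>> jog_arm([
  {"claw": 60, "travel": [-10, -40, -10], "spin": 0},
  {"claw": 60, "travel": [-20, -75, -40], "spin": 0},
  {"claw": 60, "travel": [-25, -91, -70], "spin": 0},
  {"claw": 60, "travel": [-25, -91, -80], "spin": 0},
  {"claw": 60, "travel": [-25, -91, -80], "spin": 0},
])

```text
clock: 43.85
ee_pos: [431.3, -153.4, 114.4]
tcp_rot: [-3.138, -0.001, 1.356]
contact_force: [0.1, -0.1, 0.8]
grip_width: 60.3
```

```bash
python3 -c "
from h import *
im=wshot('w35');shot('top','t35')"
```

```text
{'clock': 43.85, 'q': [0.8, 0.245, -0.667, 2.129, 0.202, 0.833, -0.206], 'ee_pos': [431.297, -153.351, 114.362], 'tcp_rot': [-3.138, -0.001, 1.356], 'contact_force': [0.121, -0.115, 0.818], 'grip_width': 60.321}
```

View pics/w35.png

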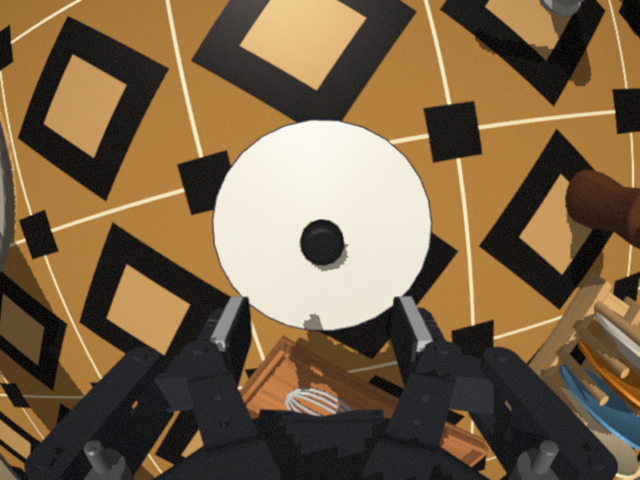

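View pics/t35.png

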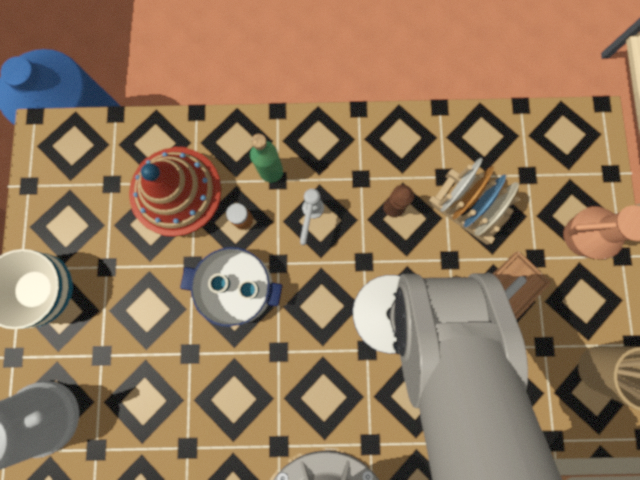

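```bash
python3 -c "
from h import *
from scipy.optimize import least_squares
s=ws('w35')
im=cv2.imread('pics/w35.png').astype(int);b,g,r=im[...,0],im[...,1],im[...,2]
m=(b>150)
P=[]
for a in np.arange(0,360,3):
    c,sn=np.cos(np.radians(a)),np.sin(np.radians(a))
    if sn>.6: continue
    hit=[t for t in range(60,130) if m[int(round(225+sn*t)),int(round(322+c*t))]]
    if hit: P.append(wr(322+c*(max(hit)+1),225+sn*(max(hit)+1),10,s)[:2])
P=np.array(P)
f=lambda q:np.hypot(P[:,0]-q[0],P[:,1]-q[1])-q[2]
o=least_squares(f,[432,-154,87],loss='soft_l1');print(o.x,np.abs(o.fun).mean())
print('knob',wr(322,241,43,s),wr(322,241,36,s))
a=pix2w('top',188,277.5,55);b=pix2w('top',275.5,292,55);print(a,b,(a+b)/2)
im=cv2.imread('pics/t35.png')
cv2.imwrite('pics/t35c.png',cv2.resize(im[240:335,170:290],None,fx=5,fy=5,interpolation=cv2.INTER_CUBIC))
"
```

```text
[ 430.73807097 -159.08479382   86.57884265] 0.604031036234877
knob [ 431.86840546 -155.35237898   43.        ] [ 431.39935495 -157.51234754   36.        ]
[518.67473603 290.03534504  55.        ] [483.28063236  97.97235853  55.        ] [500.97768419 194.00385178  55.        ]
```

View pics/t35c.png

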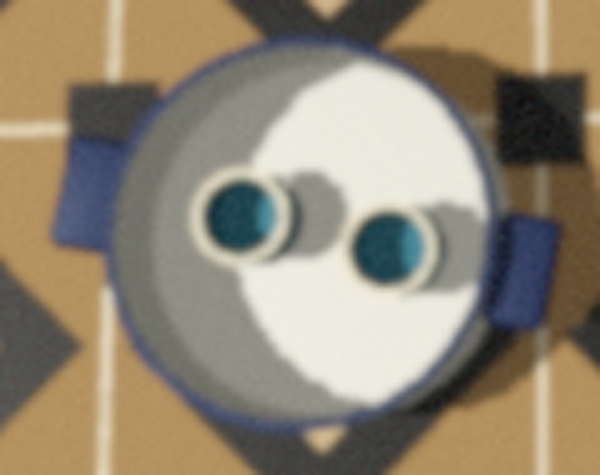

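>>> jog_arm([
  {"claw": 60, "travel": [-0.8, -4, -30], "spin": 0},
  {"claw": 60, "travel": [-0.8, -4, -65], "spin": 0},
  {"claw": 60, "travel": [-0.8, -4, -95], "spin": 0},
  {"claw": 60, "travel": [-0.8, -4, -115], "spin": 0},
  {"claw": 60, "travel": [-0.8, -4, -123], "spin": 0},
])

```text
clock: 44.45
ee_pos: [432.1, -156.7, -7.8]
tcp_rot: [-3.141, -0.0, 1.358]
contact_force: [0.7, 0.2, 0.5]
grip_width: 59.9
```

>>> jog_arm([
  {"claw": 50, "travel": [0, 0, 0], "spin": 0},
  {"claw": 35, "travel": [0, 0, 0], "spin": 0},
  {"claw": 15, "travel": [0, 0, 0], "spin": 0},
  {"claw": 15, "travel": [0, 0, 0], "spin": 0},
  {"claw": 15, "travel": [0, 0, 0], "spin": 0},
], newtons=80)

```text
clock: 44.95
ee_pos: [432.8, -157.7, -5.5]
tcp_rot: [3.139, 0.001, 1.357]
contact_force: [-2.3, 2.0, 12.3]
grip_width: 29.3
```

>>> jog_arm([
  {"claw": 45, "travel": [0, 0, 0], "spin": 0},
  {"claw": 50, "travel": [-1, -0.5, -2], "spin": 0},
  {"claw": 50, "travel": [-1, -0.5, -4], "spin": 0},
  {"claw": 50, "travel": [-1, -0.5, -5], "spin": 0},
  {"claw": 50, "travel": [-1, -0.5, -5], "spin": 0},
])

```text
clock: 45.45
ee_pos: [430.8, -158.1, -12.3]
tcp_rot: [-3.141, -0.0, 1.357]
contact_force: [-0.5, -0.4, -0.2]
grip_width: 50.1
```

>>> jog_arm([
  {"claw": 40, "travel": [0, 0, 0], "spin": 0},
  {"claw": 25, "travel": [0, 0, 0], "spin": 0},
  {"claw": 15, "travel": [0, 0, 0], "spin": 0},
  {"claw": 15, "travel": [0, 0, 0], "spin": 0},
  {"claw": 15, "travel": [0, 0, 0], "spin": 0},
])

```text
clock: 45.95
ee_pos: [431.1, -158.1, -11.8]
tcp_rot: [3.141, 0.0, 1.357]
contact_force: [-2.2, 0.0, 10.6]
grip_width: 29.6
```

>>> jog_arm([
  {"claw": 15, "travel": [0, 0, 5], "spin": 0},
  {"claw": 15, "travel": [0, 0, 25], "spin": 0},
  {"claw": 15, "travel": [0, 0, 60], "spin": 0},
  {"claw": 15, "travel": [0, 0, 100], "spin": 0},
  {"claw": 15, "travel": [0, 20, 140], "spin": 0},
])

```text
clock: 46.45
ee_pos: [430.2, -139.2, 129.2]
tcp_rot: [-3.14, -0.0, 1.354]
contact_force: [0.5, -0.3, -2.8]
grip_width: 29.8
```

>>> jog_arm([
  {"claw": 15, "travel": [5, 35, 0], "spin": 0},
  {"claw": 15, "travel": [10, 75, 0], "spin": 0},
  {"claw": 15, "travel": [15, 115, 0], "spin": 0},
  {"claw": 15, "travel": [20, 155, 0], "spin": 0},
  {"claw": 15, "travel": [25, 195, 0], "spin": 0},
])

```text
clock: 46.95
ee_pos: [455.6, 58.3, 128.1]
tcp_rot: [3.141, 0.0, 1.356]
contact_force: [1.0, -0.9, -2.9]
grip_width: 29.7
```

>>> jog_arm([
  {"claw": 15, "travel": [10, 38, 0], "spin": 0},
  {"claw": 15, "travel": [20, 76, 0], "spin": 0},
  {"claw": 15, "travel": [30, 110, 0], "spin": 0},
  {"claw": 15, "travel": [38, 135, -10], "spin": 0},
  {"claw": 15, "travel": [41, 140, -30], "spin": 0},
])

```text
clock: 47.45
ee_pos: [497.7, 200.8, 98.7]
tcp_rot: [3.14, -0.003, 1.36]
contact_force: [0.3, -0.8, -2.6]
grip_width: 29.8
```

```bash
python3 -c "
from h import *
im=wshot('w36');shot('side','s36')"
```

```text
{'clock': 47.45, 'q': [0.143, 0.429, -0.79, 1.976, 0.39, 0.889, -1.063], 'ee_pos': [497.684, 200.844, 98.737], 'tcp_rot': [3.14, -0.003, 1.36], 'contact_force': [0.333, -0.76, -2.601], 'grip_width': 29.77}
```

View pics/w36.png

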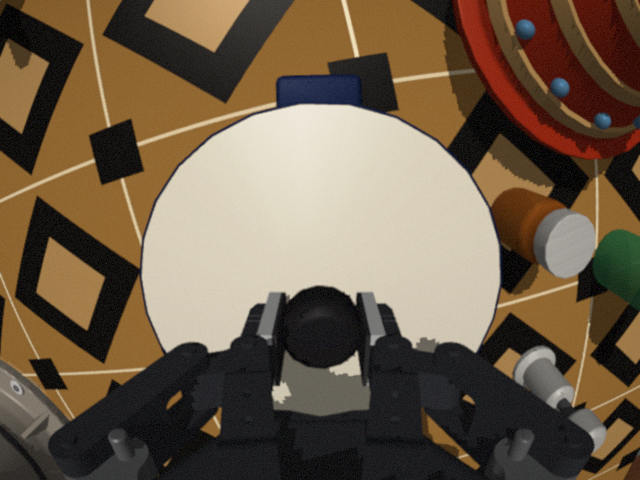

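```bash
python3 -c "
from h import *
import cv2
for f,u in(('w7',320),('w36',319)):
    im=cv2.imread('pics/%s.png'%f)
    cv2.imwrite('pics/%se.png'%f,cv2.resize(im[60:120,260:380],None,fx=6,fy=6,interpolation=cv2.INTER_CUBIC))
"
```

```text
(no output)
```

View pics/w7e.png

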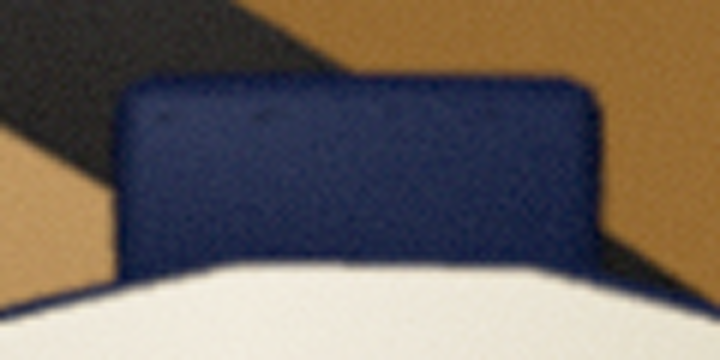

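View pics/w36e.png

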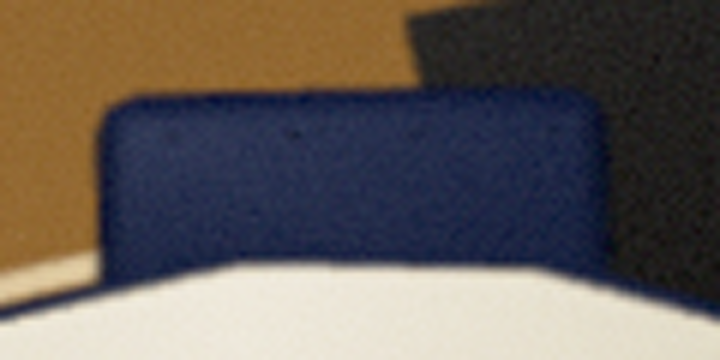

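```bash
python3 -c "
from h import *
r=[]
for f,u,v in(('w7',319.8,72.5),('w36',319.25,75.3)):
    s=ws(f);p=wr(u,v,55,s);r.append(p-np.array(s['ee_pos']));print(p,r[-1])
print(r[1]-r[0])"
```

```text
[496.19593204 432.91371784  55.        ] [ 23.174669   106.03164637 -54.58566966]
[519.32599995 304.0976327   55.        ] [ 21.64231708 103.25366632 -43.73685565]
[-1.53235192 -2.77798006 10.84881401]
```

>>> jog_arm([
  {"claw": 15, "travel": [0, 0, -8], "spin": 0},
  {"claw": 15, "travel": [0, 0, -16], "spin": 0},
  {"claw": 15, "travel": [0, 0, -24], "spin": 0},
  {"claw": 15, "travel": [0, 0, -28], "spin": 0},
  {"claw": 15, "travel": [0, 0, -28], "spin": 0},
])

```text
clock: 48.05
ee_pos: [496.6, 196.5, 69.4]
tcp_rot: [-3.141, 0.0, 1.356]
contact_force: [-0.6, -0.6, -1.5]
grip_width: 29.8
```

```bash
python3 -c "
from h import *
im=wshot('w37')
cv2.imwrite('pics/w37e.png',cv2.resize(im[50:120,260:380,::-1],None,fx=6,fy=6,interpolation=cv2.INTER_CUBIC))"
```

```text
{'clock': 48.05, 'q': [0.122, 0.467, -0.763, 2.0, 0.431, 0.84, -1.096], 'ee_pos': [496.6, 196.47, 69.408], 'tcp_rot': [-3.141, 0.0, 1.356], 'contact_force': [-0.625, -0.615, -1.485], 'grip_width': 29.789}
```

View pics/w37e.png

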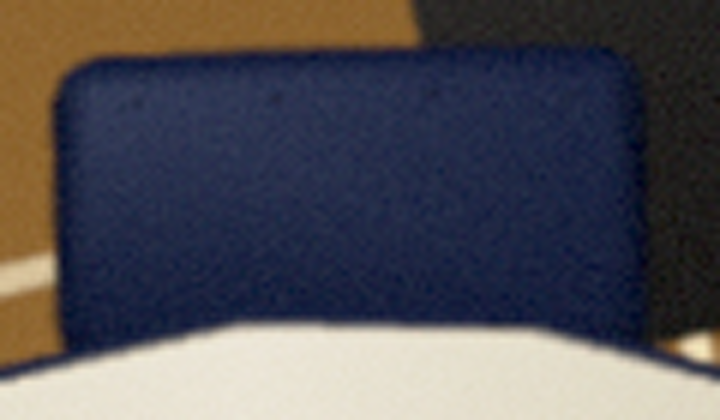

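```bash
python3 -c "
from h import *
s=ws('w37');p=wr(318.3,58.4,55,s);print(p,p-np.array(s['ee_pos']))
s=ws('w25');print('ear? ',s)
"
```

```text
[519.12934919 304.05966675  55.        ] [ 22.52955649 107.58946441 -14.40813228]
ear?  {'ee_pos': array([453.76407434, 228.84668517,   9.95616176]), 'tcp_rot': array([3.14080045e+00, 6.22869886e-05, 1.35703504e+00])}
```

>>> jog_arm([
  {"claw": 15, "travel": [-0.3, 1.2, 0], "spin": 0},
  {"claw": 15, "travel": [-0.3, 1.2, -5], "spin": 0},
  {"claw": 15, "travel": [-0.3, 1.2, -10], "spin": 0},
  {"claw": 15, "travel": [-0.3, 1.2, -14], "spin": 0},
  {"claw": 15, "travel": [-0.3, 1.2, -16], "spin": 0},
])

```text
clock: 48.6
ee_pos: [496.3, 198.0, 53.3]
tcp_rot: [-3.141, 0.0, 1.357]
contact_force: [-0.1, -0.4, -3.2]
grip_width: 29.7
```

>>> jog_arm([
  {"claw": 15, "travel": [0, 0, -1], "spin": 0},
  {"claw": 15, "travel": [0, 0, -2], "spin": 0},
  {"claw": 15, "travel": [0, 0, -3], "spin": 0},
  {"claw": 15, "travel": [0, 0, -3], "spin": 0},
  {"claw": 15, "travel": [0, 0, -3], "spin": 0},
])

```text
clock: 49.1
ee_pos: [496.6, 198.1, 50.9]
tcp_rot: [3.142, -0.0, 1.357]
contact_force: [-0.3, -0.4, -2.7]
grip_width: 29.6
```

>>> jog_arm([
  {"claw": 15, "travel": [0, 0, -1], "spin": 0},
  {"claw": 15, "travel": [0, 0, -2], "spin": 0},
  {"claw": 15, "travel": [0, 0, -3], "spin": 0},
  {"claw": 15, "travel": [0, 0, -4], "spin": 0},
  {"claw": 15, "travel": [0, 0, -4], "spin": 0},
])

```text
clock: 49.6
ee_pos: [496.6, 198.1, 47.3]
tcp_rot: [3.141, 0.0, 1.357]
contact_force: [-3.9, -2.1, 9.9]
grip_width: 29.8
```

Seated at the expected height with contact. Release and check.

>>> jog_arm([
  {"claw": 35, "travel": [0, 0, 0.5], "spin": 0},
  {"claw": 55, "travel": [0, 0, 0.5], "spin": 0},
  {"claw": 60, "travel": [0, 0, 5], "spin": 0},
  {"claw": 60, "travel": [0, 0, 40], "spin": 0},
  {"claw": 60, "travel": [0, 0, 85], "spin": 0},
])

```text
clock: 50.1
ee_pos: [495.3, 197.9, 131.7]
tcp_rot: [-3.138, 0.001, 1.357]
contact_force: [1.2, -0.4, 0.7]
grip_width: 59.9
```

>>> jog_arm([
  {"claw": 60, "travel": [0, -40, 45], "spin": 0},
  {"claw": 60, "travel": [0, -85, 70], "spin": 0},
  {"claw": 60, "travel": [0, -130, 80], "spin": 0},
  {"claw": 60, "travel": [0, -170, 80], "spin": 0},
  {"claw": 60, "travel": [-10, -210, 80], "spin": 0},
])

```text
clock: 50.6
ee_pos: [487.1, -14.4, 212.9]
tcp_rot: [3.14, -0.0, 1.355]
contact_force: [0.2, -0.2, -0.5]
grip_width: 59.9
```

>>> jog_arm([
  {"claw": 60, "travel": [0, -40, 10], "spin": 0},
  {"claw": 60, "travel": [0, -85, 10], "spin": 0},
  {"claw": 60, "travel": [0, -130, 10], "spin": 0},
  {"claw": 60, "travel": [0, -130, 10], "spin": 0},
  {"claw": 60, "travel": [0, -130, 10], "spin": 0},
])

```text
clock: 51.1
ee_pos: [486.4, -142.7, 221.9]
tcp_rot: [-3.141, -0.0, 1.355]
contact_force: [0.5, 0.8, -0.7]
grip_width: 59.7
```

```bash
python3 -c "
from h import *
st()
im=shot('side','s38');cv2.imwrite('pics/s38c.png',cv2.resize(im[240:400,220:400,::-1],None,fx=3.7,fy=3.7,interpolation=cv2.INTER_CUBIC))
shot('top','t38')"
```

```text
{'clock': 51.1, 'q': [0.79, 0.193, -0.705, 1.919, 0.141, 1.079, -0.189], 'ee_pos': [486.351, -142.713, 221.948], 'tcp_rot': [-3.141, -0.0, 1.355], 'contact_force': [0.457, 0.837, -0.691], 'grip_width': 59.687}
```

View pics/s38c.png

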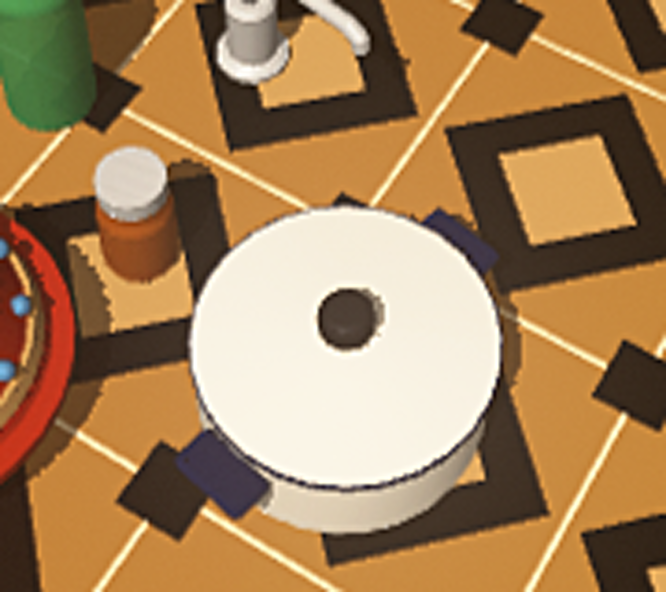

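View pics/t38.png

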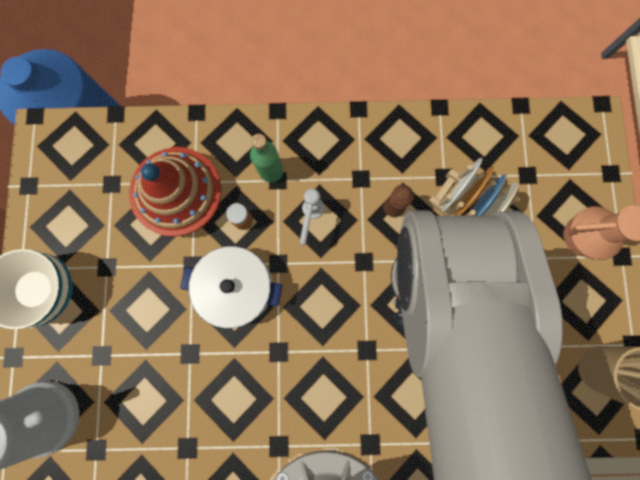

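View pics/s38.png

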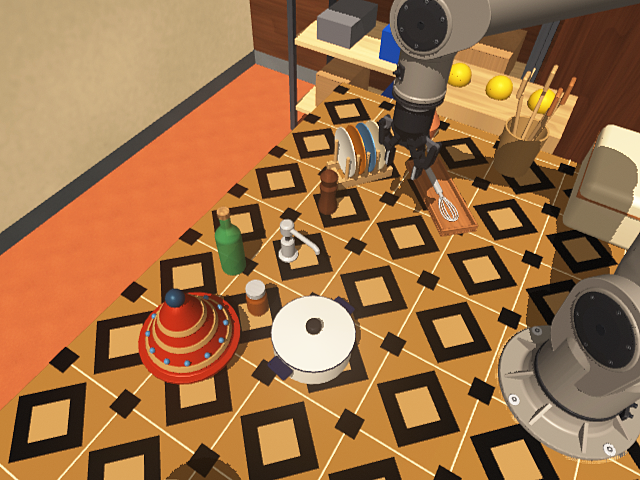

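```bash
python3 -c "
from h import *
print(manip.job_done())"
```

```text
the job is handed in; nothing more can be done
None
```

I did the whole job in the order asked and handed it in at about 51 s on the robot's clock. No verdict came back.

- **Steps done:** I took the lid off, put both cups I could find upright in the pot and laid the whisk in the tray. I slid the open pot under the spout by its ear and pressed the pump to its stop once, reaching 25.6 N. After letting it rise, I drew the pot back to about (497, 197) and put the lid on.
- **Last checks:**
  - The lid met the pot 59 mm above its resting height on the tiles, which is the seated height given, and looks flush in both fixed views.
  - The pot is about 195 mm from the spout outlet and the pump head is up.
  - The whisk is in the tray.
  - The tagine, jar, mill, oil bottle and saucers look unmoved.
  - The gripper was clear of everything.
- **Finger reach disagreed with the description:** the fingertips were about 35 mm behind the TCP, not 8 mm ahead of it. My first tries at the lid knob and the whisk closed on nothing. I set heights by touch after that.
- **Not checked:** I took only two cups to be present because no camera showed more. I did not look specially behind the tagine or the saucers.

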